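Show the angle gauge reading true on a worn riser

ROBOT

A 7-joint arm with a two-finger parallel gripper is mounted at the origin on the work surface. World frame = base frame: x ahead of the robot, y to its left, z up, the work surface at z = 0. Lengths are in m, angles in rad, forces in N, time in s.
With the tool pointing down it reaches from about 0.4 to 0.875 m from the base axis. Payload 19.3 kg.
Tool frame: the origin (TCP) lies at the very end of the fingers, on their centre line; the grasp point (between the pads) lies 19 mm behind it; z points along the fingers, y is the direction in which the jaws open and shut (so a half turn about z gives the same grasp; the last joint's range is limited). The gripper opens to 85 mm and grips with 20 to 120 N. Pads are 22 mm wide; open, the fingers measure 114 mm over their backs; the gripper's body (76 mm by 85 mm) begins 54 mm behind the grasp point. The pads swing forward as they close: fully open they stand 13 mm farther back than shut.
Start: joints at [1.165, 0.521, -0.036, 1.599, 0.021, 1.021, -0.113], TCP at [0.206, -0.59, 0.231] pointing down, gripper open.
Joint ranges: [-2.91, 2.91], [-0.3, 2.13], [-1.5, 1.42], [0.17, 2.43], [-1.26, 4.41], [0.16, 1.93], [-2.52, 2.52]. Speed limits (rad/s): [1.89, 1.89, 2.39, 2.39, 3.01, 3.01, 3.01].

INTERFACE

Orientations are given as [roll, pitch, yaw] about the fixed x, y, z axes, in that order (R = Rz(yaw) Ry(pitch) Rx(roll)).
In Python, from workcell import bot gives the robot as it stands. The module is installed in compiled form; this text tells all that it offers.
- The arm moves only by the shell command python3 -m inch 'ROWS' [FORCE]. ROWS is JSON, a list of rows, each an object of numbers: "dx", "dy", "dz": the shift along the tool's x, y, z in mm; "rx", "ry", "rz": the turn, a rotation vector about the tool's x, y, z in rad; "hand": the closure, from -1 (fully open) to 1 (shut), so that 0 is half open. In form: [{"dx": .., "dy": .., "dz": .., "rx": .., "ry": .., "rz": .., "hand": ..}, ...]. A call has 1 to 10 rows; each row shifts and turns the commanded pose from where the row before left it, along the tool's axes as they then stand; what a row does not reach is not made up. A row lasts 1/10 s, in which the tool goes at most 50 mm and 8.59 degrees, less where a joint would pass 70% of its speed; a pose out of reach is approached as far as the arm can. A call with a gripper value outside its range is refused whole. The fingers move at their own pace and stop on an object; FORCE is the grip in N (left out, the last holds). Time passes only in rows, so rows that do not move let the fingers close. It gives the time, the measured TCP pose, the force and the opening at its end, in the units of the state.
- bot.observe(): the state, without advancing time (a new reading comes with each control period).
- bot.grab_frame(name): name is "scene" or "top" or "wrist"; returns (picture, depth): 420x560x3 uint8, red, green, blue; 420x560 float32, m along the optical axis (not along the pixel's ray), 0 where there is no reading.
- bot.get_calibration(name): a dict with "vertical_fov" (degrees; the focal length in pixels is half the picture's height over the tangent of half this angle, whatever the lens; pixels are square), "cx", "cy" (the principal point, pixels), "k1" (the pictures are not rectified: a ray, as slopes to the right and down, at radius r is drawn at 1 + k1 r^2 times it, then the intrinsics apply), "origin" and "orientation" of the camera in the world. Camera axes: x right, y down, z forward; pixel columns grow to the right and rows downward; lengths in m; the calibration is good to about 2 mm. A picture is of the moment at which its call begins: read the wrist's pose just before it. get_calibration takes no time and is no camera call; for the wrist camera it gives the pose at the moment of the call.
- bot.job_done(): hands the job in, once; it reports no verdict.
Trained networks look in the newest picture that a camera, given by its name, has taken for a name from the list of things; names that differ only in an ending like _2 or _b are one class to them, and where a whole thing is asked for, a point or a joint stands for the part that bears it (a point fixed in the world has none). Each returns a list of dicts, best first, with "score" (0 to 1); they miss things now and then, are a little off and sometimes report something else, mostly with a low value. They report only what shows in the picture. A call takes as long as a camera call. They do not tell look-alikes from the thing itself.
- bot.trace(camera, target): "region" (420x560 bool, what is visible of it) and "box" ([left, top, right, bottom] in pixels, round what is visible of it).
- bot.tip_of(camera, target): "centre" ([row, column] in pixels: a listed point, or the origin of a listed thing).
The state is a dict: "clock": time; "qpos": joint angles; "qd": joint speeds; "joint_efforts": joint torques, N m; "position": TCP position; "tool_rot": TCP orientation; "force": force on the tool from outside, world axes, zero at the start; "moment": the same for the moment, N m; "grip_width": finger opening in m.
Only numpy, scipy, OpenCV 4.12 (cv2) and the standard library are available. Lean on these libraries where they do the work, as an engineer would, in place of code of your own. Each camera call takes 0.05 s, during which the arm holds its last target.

TASK

A customer at the market stall wants to see that the second-hand angle gauge works. Swing the holder's catch handle a quarter-turn to its open stop, lift the gauge out by its wooden grip and stand the middle of its foot across the middle of the rounded crest of the worn timber riser, then rock it there until its swinging pointer has come to rest on the small brass index at the dial's edge. Finish while still holding the gauge like that, its foot pressed lightly but surely on the crest and nothing but your gripper and the riser carrying it, and leave the pottery around alone.

Things in the scene. Friction and masses are not known exactly. Their poses are not given: they have to be found in the camera images.
- catch (a joint): Quarter-turn catch of the holder, a flat steel bar turning about a vertical pin: 0 = closed (its nose lies 2 mm above the end of the gauge's foot and keeps the gauge from being lifted), 1.571 = open stop. Grows clockwise seen from above. Stays where left; about 1.3 N at the peg moves it.
- catch_peg (a point): Middle of the catch's handle: an upright round wooden peg, 18 mm diameter, 40 mm tall (20 mm above and below this point), on the outer end of the bar, 80 mm from the pin. The bar (14 mm wide, 10 mm thick) lies just under the peg, its top 20 mm below this point.
- catch_hinge (a point): Point on the catch's vertical pin axis, at the height of the peg's middle. Axes are the holder's (z up). The closed handle points to the holder's -y, the open one to its -x (towards the robot). The gauge stands 120 mm from the pin, towards the holder's +y.
- grip (a point): Centre of the gauge's grip: a dark wooden block on top of the gauge, 22 mm along the gauge's x, 24 mm along its y, 48 mm tall (from 26 mm below to 22 mm above this point). It lies 138 mm above the underside of the foot. Gauge axes: y along the foot, x square to the dial (the dial faces +x), z up. The gauge is 160 mm tall, 0.4 to 0.6 kg; its dial plate (8 mm thick, 96 mm wide, 40 mm wide at the top) ends 25 mm below this point.
- foot (a point): Centre of the flat underside of the gauge's foot, a steel bar 140 mm along y, 36 mm along x, 12 mm thick. Axes as the gauge's. At the start the foot stands on the holder, its underside 12 mm above the table, between lips 6 mm high. Loose only upwards, once the catch is open.
- pointer (a joint): Angle of the gauge's swinging pointer on the dial, rad: a weighted pendulum hung 100 mm above the foot's underside, 63 mm long, which always settles plumb about 1.5 s after the gauge stops moving. 0 = pointing straight to the foot; grows as its tip moves to the gauge's +y. Leaning the top of the gauge towards its +y by an angle makes it read that angle.
- pointer_tip (a point): Tip of the dark pointer, in front of the dial.
- index (a joint): Angle of the brass index on the dial, rad, in the same sense as the pointer; between 0.2 and 0.42. It is locked on the gauge and differs each time. The pointer is on it when both joints read the same.
- index_tip (a point): Inner tip of the brass index, a small tab (10 mm wide, 16 mm long, with a narrower nib in its middle) on the dial's lower edge, 66 mm from the pointer's pivot. No larger than a fingernail; the only brass part of the gauge.
- crest (a point): Middle of the riser's crest line, its highest point, 62 mm above the table. The riser is a timber block fixed to the table, 120 mm along its x and 60 mm along its y; the crest is a rounded ridge of 22 mm radius running along the riser's x, 8 mm to the +y side of the block's middle. A lower rounded shoulder (7 mm lower, 14 mm radius) runs beside it, 24 mm to the -y side. The gauge does not balance on the crest by itself.
- bowl: Bystander: white bowl, 100 mm across, 45 mm tall; origin under its centre.
- vase: Bystander: small terracotta vase, 64 mm across, 80 mm tall; origin under its centre.
- teacup: Bystander: blue cup, 60 mm across, 50 mm tall; origin under its centre.
- gauge: The angle gauge as a whole; origin at the centre of the underside of its foot, axes as in grip.
- riser: The worn timber riser; origin under its centre, axes as in crest.
Not all that is in view belongs to the job. There is more than one size of the gauge; the job needs the smaller. There is more than one size of the riser; the job needs the larger.

How it is judged:
On the way, in this order (a step that is already met when the one before it is completed fails the run):
1. the catch is turned to its open stop, the gauge still in its holder (value of joint catch above 1.4 rad and height (world z) of foot below 0.025 m), for 0.1 s.
2. the gauge is lifted clear of the holder (value of joint catch above 1.4 rad and height (world z) of foot above 0.045 m and contact force between gauge and the fingers above 0.5 N), for 0.1 s.
3. the foot bears on the riser's crest (contact force between gauge and riser above 0.5 N and distance between foot and crest below 0.03 m), for 0.1 s.
At the end, for the whole second after the job is handed in: Catch within 0.17 rad of its open stop; gripper holds the gauge (over 1 N); its foot bears on the riser (over 0.5 N), foot centre within 30 mm of the crest middle, nothing else carrying it; gauge leaning and still; pointer plumb, at rest (under 0.15 rad/s), within 0.07 rad of the index (all of step 3 and value of joint catch above 1.4 rad and contact force between gauge and the fingers above 1 N and height (world z) of foot above 0.045 m and angle between the z axis of pointer_tip and the z axis of index_tip, either way round below 0.07 rad and angle between pointer_tip's own z axis and vertical below 0.25 rad and angle between gauge's own z axis and vertical between 0.12 and 0.6 rad and velocity of joint pointer between -0.15 and 0.15 rad/s and linear speed of gauge below 0.02 m/s and contact force between gauge and bowl below 0.2 N and contact force between gauge and vase below 0.2 N and contact force between gauge and teacup below 0.2 N); the arm keeps its last pose, push and grip.
It fails at once if the bowl is pushed more than 3 cm or knocked over (distance of bowl from where it was at the start of the episode above 0.03 m or angle between bowl's own z axis and vertical above 0.6 rad).
It fails at once if the vase is pushed more than 3 cm or knocked over (distance of vase from where it was at the start of the episode above 0.03 m or angle between vase's own z axis and vertical above 0.6 rad).
It fails at once if the teacup is pushed more than 3 cm or knocked over (distance of teacup from where it was at the start of the episode above 0.03 m or angle between teacup's own z axis and vertical above 0.6 rad).
It also fails if it takes over 72 s, if anything falls off the work surface, if the arm or the gripper's body presses on something with over 40 N, if the wrist force passes 120 N, or if a joint passes its speed limit or range.

## Working session

There is one attempt and no reset: what is moved stays moved. The work goes in short steps, Python scripts to look and compute and a shell command to move; the robot and the scene stay as the last step left them, time stands still between calls to the robot, and variables do not carry over. Pictures are saved under pics/ and viewed, and the job is handed in when it is done.

```bash
mkdir -p pics; cat > h.py <<'E'
from workcell import bot
import numpy as np, cv2
from scipy.spatial.transform import Rotation as R
def K(cam):
    c=bot.get_calibration(cam); f=210/np.tan(np.radians(c['vertical_fov'])/2)
    o=np.array(c['orientation'],float)
    M=R.from_euler('xyz',o).as_matrix() if o.shape==(3,) else (o if o.shape==(3,3) else None)
    return c,f,M,np.array(c['origin'])
def ray(cam,row,col,k=None):
    c,f,M,o=k or K(cam)
    d=np.array([(col-c['cx'])/f,(row-c['cy'])/f]); u=d.copy()
    for _ in range(20): u=d/(1+c['k1']*(u@u))
    return o,M@np.array([u[0],u[1],1.0])
def at_z(cam,row,col,z,k=None):
    o,d=ray(cam,row,col,k); return o+d*(z-o[2])/d[2]
def at_d(cam,row,col,dep,k=None):
    o,d=ray(cam,row,col,k); return o+d*dep
def proj(cam,p,k=None):
    c,f,M,o=k or K(cam); q=M.T@(np.array(p)-o); u=q[:2]/q[2]; u=u*(1+c['k1']*(u@u)); return u[1]*f+c['cy'],u[0]*f+c['cx']
def tri(obs):
    A=np.zeros((3,3));b=np.zeros(3)
    for o,d in obs:
        d=d/np.linalg.norm(d);P=np.eye(3)-np.outer(d,d);A+=P;b+=P@o
    x=np.linalg.solve(A,b); return x,[np.linalg.norm(np.cross(x-o,d/np.linalg.norm(d))) for o,d in obs]
def save(n,im): cv2.imwrite('pics/'+n,im[:,:,::-1])
E
python3 - <<'E'
from h import *
print(bot.observe())
for c in ['scene','top','wrist']:
    im,d=bot.grab_frame(c); save(c+'0.png',im); np.savez('pics/'+c+'0.npz',im=im,d=d); print(c,bot.get_calibration(c))
    for t in ['catch_peg','catch_hinge','grip','foot','crest','index_tip','pointer_tip','bowl','vase','teacup','riser','gauge']:
        r=bot.tip_of(c,t); print(t,[(np.round(x['centre']).tolist(),round(x['score'],2)) for x in r][:4])
E
```

```text
{'clock': 0.0, 'qpos': array([ 1.16480052,  0.52203828, -0.03631121,  1.59998018,  0.02122156,
        1.02108418, -0.11278835]), 'qd': array([-1.01545670e-03, -6.08104663e-04, -1.14171918e-05, -5.86536738e-04,
       -1.06849813e-03, -7.27381843e-06,  1.93380687e-04]), 'joint_efforts': array([ 3.25601948e-03, -9.27078795e+01,  1.98181026e+00, -3.69911170e+01,
        1.78482762e-02,  8.39965534e-03,  2.77521724e-05]), 'position': array([ 0.20579626, -0.58980593,  0.23072076]), 'tool_rot': array([-3.14047306e+00,  1.05403316e-04,  3.35794281e-01]), 'force': array([ 0.52503913,  0.39819012, -0.17200102]), 'moment': array([0.03570772, 0.06089954, 0.00188489]), 'grip_width': 0.08545115839426934}
scene {'vertical_fov': 47.96232944933516, 'cx': 274.5130173937441, 'cy': 213.50620485106464, 'k1': -0.16430384668863854, 'origin': array([ 1.34260605, -0.31126265,  0.73624141]), 'orientation': array([-2.17463617, -0.0148842 ,  1.16649056])}
catch_peg []
catch_hinge [([275.0, 149.0], 0.59)]
grip [([224.0, 195.0], 0.81), ([162.0, 168.0], 0.76), ([263.0, 207.0], 0.66)]
foot [([274.0, 205.0], 0.81)
[... 995 characters left out ...]
95.0, 349.0], 0.21)]
index_tip []
pointer_tip [([274.0, 348.0], 0.44)]
bowl [([136.0, 320.0], 0.58), ([172.0, 223.0], 0.37)]
vase [([223.0, 153.0], 0.73)]
teacup [([179.0, 150.0], 0.93), ([222.0, 152.0], 0.44)]
riser [([174.0, 234.0], 0.97), ([214.0, 268.0], 0.75)]
gauge [([194.0, 349.0], 0.73), ([279.0, 349.0], 0.63)]
wrist {'vertical_fov': 65.84882086733344, 'cx': 279.1506020528442, 'cy': 217.18055049626676, 'k1': -0.009506384899755374, 'origin': array([ 0.274729  , -0.56603097,  0.37457209]), 'orientation': array([ 2.84732087e+00, -7.36495494e-04, -1.23454731e+00])}
catch_peg []
catch_hinge []
grip []
foot []
crest []
index_tip []
pointer_tip []
bowl []
vase []
teacup []
riser []
gauge []
```

View pics/scene0.png

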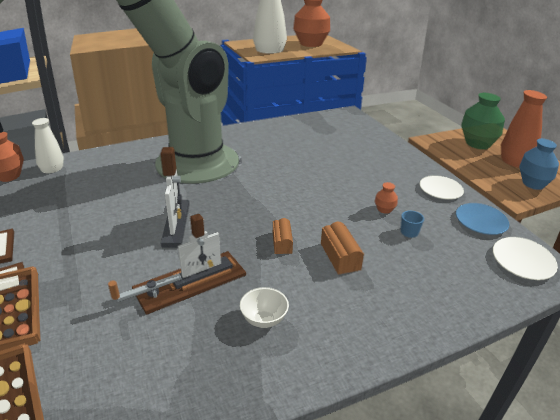

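View pics/top0.png

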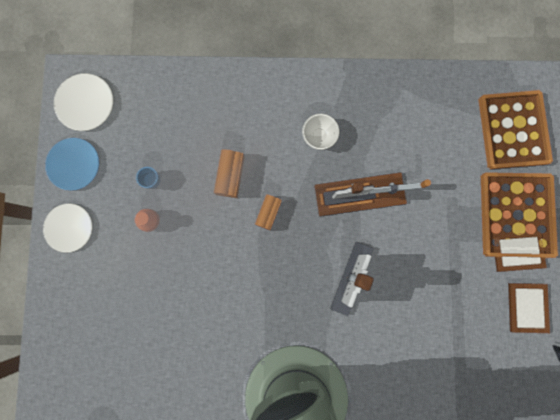

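```bash
python3 - <<'E'
import cv2
a=cv2.imread('pics/scene0.png')[130:350,110:450]; cv2.imwrite('pics/s0c.png',cv2.resize(a,(790,510),interpolation=cv2.INTER_CUBIC))
a=cv2.imread('pics/top0.png')[100:310,130:450]; cv2.imwrite('pics/t0c.png',cv2.resize(a,(790,520),interpolation=cv2.INTER_CUBIC))
E
```

```text
(no output)
```

View pics/s0c.png

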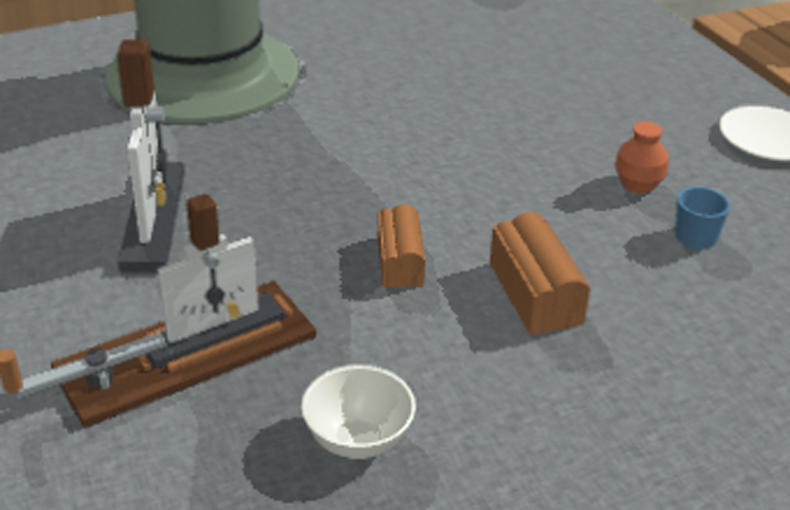

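View pics/t0c.png

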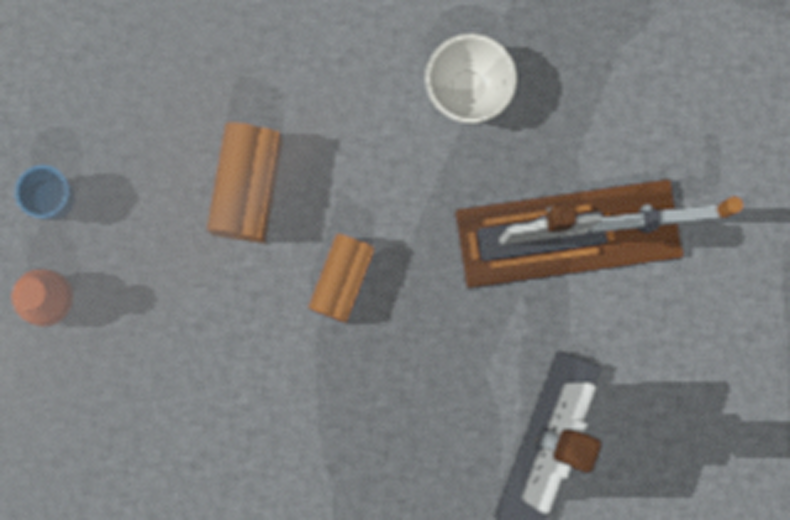

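The scene view shows the smaller gauge in its holder at about (205,240), with the brass index at its lower right. The catch peg is at (114,290). The larger gauge stands free at about (175,205). The larger riser is at (340,247), with its crest on the right (+y) side. Next I'll triangulate the points.

```bash
python3 - <<'E'
from h import *
ks={c:K(c) for c in ['scene','top']}
dep={c:np.load('pics/%s0.npz'%c)['d'] for c in ks}
def show(n,c,r,q):
    d=dep[c][int(round(r)),int(round(q))]; print(n,c,np.round(at_d(c,r,q,d,ks[c]),4))
show('table','top',300,200); show('table','scene',200,300)
show('peg','top',182,426); show('peg','scene',287,114)
show('grip','top',188,356); show('grip','scene',224,196)
show('crest','top',168,226); show('crest','scene',238,348)
show('gaugefoot','top',197,348)
for n,s,t in [('grip',(225,197),(188,356)),('hinge',(275,149),(189,394)),('crest',(238,348),(168,226)),('peg',(289,114.5),(182,426))]:
    x,e=tri([ray('scene',*s,ks['scene']),ray('top',*t,ks['top'])]); print(n,np.round(x,4),np.round(e,4))
print(bot.observe()['clock'])
E
```

```text
table top [ 0.2486  0.2657 -0.0011]
table scene [0.3372 0.2098 0.0052]
peg top [ 0.5733 -0.3318  0.0745]
peg scene [ 0.5817 -0.3325  0.0718]
grip top [ 0.5385 -0.1323  0.1719]
grip scene [ 0.5565 -0.1426  0.1632]
crest top [0.6042 0.1983 0.062 ]
crest scene [0.6076 0.2023 0.0634]
gaugefoot top [ 0.5375 -0.1351  0.0186]
grip [ 0.5419 -0.1368  0.1492] [0.0008 0.0008]
hinge [ 0.5555 -0.254   0.0573] [0.0021 0.0021]
crest [0.6055 0.2007 0.062 ] [0.0026 0.0026]
peg [ 0.5758 -0.3342  0.0617] [0.0016 0.0016]
1.95
```

```bash
python3 - <<'E'
from h import *
k=K('top'); im,d=bot.grab_frame('top')
def cloud(mask):
    rr,cc=np.nonzero(mask); return np.array([at_d('top',r,c,d[r,c],k) for r,c in zip(rr,cc)])
for t in bot.trace('top','riser')[:2]:
    P=cloud(t['region']); print('riser',t['score'],t['box'],P[:,2].max())
    Q=P[P[:,2]>0.035]; 
    (cx,cy),(w,h),a=cv2.minAreaRect((Q[:,:2]*1000).astype(np.float32)); print('rect',cx,cy,w,h,a, 'n',len(Q))
    # ridge: yaw scan - height profile across
    best=None
    for yaw in np.radians(np.arange(-45,45,0.5)):
        ax=np.array([np.cos(yaw),np.sin(yaw)]); ay=np.array([-ax[1],ax[0]])
        s=Q[:,:2]@ay; b=np.round(s/0.003).astype(int); v=sum(((Q[b==i,2]-Q[b==i,2].mean())**2).sum() for i in set(b))
        if best is None or v<best[0]: best=(v,yaw)
    yaw=best[1]; print('yaw profile',yaw)
    ax=np.array([np.cos(yaw),np.sin(yaw)]); ay=np.array([-ax[1],ax[0]]); 
    s=Q[:,:2]@ay; l=Q[:,:2]@ax; print('len',l.min(),l.max(),'wid',s.min(),s.max())
    for lo in np.arange(s.min(),s.max(),0.004):
        m=(s>=lo)&(s<lo+.004); print(round(lo+.002,3),round(np.median(Q[m,2]),4) if m.any() else None,end=' | ')
    print()
    m=Q[:,2]>0.059
    if m.any(): print('crest',Q[m].mean(0), Q[m][:,:2].min(0),Q[m][:,:2].max(0))
# holder
hsv=cv2.cvtColor(im,cv2.COLOR_RGB2HSV)
sub=np.zeros(im.shape[:2],bool); sub[165:225,305:415]=1
brown=sub&(hsv[...,1]>90)&(hsv[...,2]<190)
P=cloud(brown); P=P[(P[:,2]<0.025)]
rect=cv2.minAreaRect((P[:,:2]*1000).astype(np.float32)); print('holder',rect)
E
```

```text
riser 0.97 [255.7, 195.9, 281.7, 229.5] 1.2665197693781556
rect 449.20751953125 81.62786102294922 173.64430236816406 66.66942596435547 2.649416446685791 n 486
yaw profile -0.3490658503988659
len 0.32690921828529035 0.4774533714076299 wid 0.16614476055295715 0.26865339039634983
0.168 1.2665 | 0.172 None | 0.176 None | 0.18 None | 0.184 None | 0.188 None | 0.192 None | 0.196 None | 0.2 None | 0.204 None | 0.208 None | 0.212 None | 0.216 None | 0.22 None | 0.224 0.0386 | 0.228 0.0382 | 0.232 0.0398 | 0.236 0.0401 | 0.24 0.0405 | 0.244 0.0424 | 0.248 0.0446 | 0.252 0.0451 | 0.256 0.045 | 0.26 0.0434 | 0.264 0.0408 | 0.268 0.0367 | 
crest [0.36401903 0.04431547 1.26651977] [0.36401903 0.04431547] [0.36401903 0.04431547]
riser 0.79 [216.5, 146.5, 244.4, 197.7] 1.2665197693781556
rect 499.5250244140625 155.4545440673828 333.3931579589844 108.18516540527344 21.379758834838867 n 1014
yaw profile -0.12217304763960307
len 0.35590499525962566 0.6288706885195493 wid 0.08834790777570749 0.29578224118314905
0.09 1.2665 | 0.094 None | 0.098 None | 0.102 None | 0.106 None | 0.11 None | 0.114 None | 0.118 None | 0.122 None | 0.126 None | 0.13 None | 0.134 None | 0.138 None | 0.142 None | 0.146 None | 0.15 None | 0.154 None | 0.158 None | 0.162 None | 0.166 None | 0.17 None | 0.174 None | 0.178 None | 0.182 None | 0.186 None | 0.19 None | 0.194 None | 0.198 None | 0.202 None | 0.206 None | 0.21 None | 0.214 None | 0.218 None | 0.222 None | 0.226 None | 0.23 None | 0.234 0.0476 | 0.238 0.0503 | 0.242 0.0533 | 0.246 0.0548 | 0.25 0.0541 | 0.254 0.0541 | 0.258 0.0566 | 0.262 0.0595 | 0.266 0.0604 | 0.27 0.0618 | 0.274 0.0618 | 0.278 0.0613 | 0.282 0.0585 | 0.286 0.0573 | 0.29 0.0533 | 0.294 0.0494 | 
crest [0.59257812 0.19843135 0.07286762] [0.36401903 0.04431547] [0.65443186 0.22358053]
holder ((547.9854736328125, -169.5906982421875), (87.79524993896484, 242.975830078125), 9.374041557312012)
```

```bash
python3 - <<'E'
from h import *
from scipy.optimize import least_squares
k=K('top'); im,d=bot.grab_frame('top')
rr,cc=np.mgrid[135:210,205:256]; rr=rr.ravel();cc=cc.ravel()
P=np.array([at_d('top',r,c,d[r,c],k) for r,c in zip(rr,cc) if d[r,c]>0]); Q=P[(P[:,2]>0.045)]
Q=Q[(Q[:,2]<.07)]
print(len(Q))
def h(s):
    c=np.where(abs(s)<22e-3,40e-3+np.sqrt(np.maximum(22e-3**2-s**2,0)),0)
    t=s+24e-3; e=np.where(abs(t)<14e-3,41e-3+np.sqrt(np.maximum(14e-3**2-t**2,0)),0)
    return np.maximum(np.maximum(c,e),.040)
def f(p):
    yaw,s0,z0=p; s=-np.sin(yaw)*Q[:,0]+np.cos(yaw)*Q[:,1]-s0
    return Q[:,2]-h(s)-z0
r=least_squares(f,[-.12,.272,0],loss='soft_l1',f_scale=.002,diff_step=1e-3); yaw,s0,z0=r.x; print(r.x,np.median(abs(r.fun)))
l=np.cos(yaw)*Q[:,0]+np.sin(yaw)*Q[:,1]; print(np.percentile(l,[0,1,99,100]))
lm=(np.percentile(l,0.5)+np.percentile(l,99.5))/2
print('crest mid',np.cos(yaw)*lm-np.sin(yaw)*s0,np.sin(yaw)*lm+np.cos(yaw)*s0)
# holder base edges
hsv=cv2.cvtColor(im,cv2.COLOR_RGB2HSV); sub=np.zeros(im.shape[:2],np.uint8); sub[165:225,308:412]=1
br=(sub*((hsv[...,1]>90))).astype(np.uint8); br=cv2.morphologyEx(br,cv2.MORPH_OPEN,np.ones((2,2)))
H=np.array([at_d('top',r,c,d[r,c],k) for r,c in zip(*np.nonzero(br))]); H=H[H[:,2]<.02]
print(len(H),cv2.minAreaRect((H[:,:2]*1000).astype(np.float32)))
save('mask1.png',np.repeat(br[...,None]*255,3,2))
ang=[]
# left/right edge fits: for each row range min/max column via world: bins along y
for side in (0,1):
    pts=[]
    for y in np.arange(-.26,-.09,.006):
        m=abs(H[:,1]-y)<.003
        if m.sum()>3: pts.append((y,(H[m,0].min() if side==0 else H[m,0].max())))
    pts=np.array(pts); c=np.polyfit(pts[:,0],pts[:,1],1); 
    e=pts[:,1]-np.polyval(c,pts[:,0]); g=abs(e)<.004; c=np.polyfit(pts[g,0],pts[g,1],1); print('edge',c, np.arctan(c[0]))
E
```

```text
983
[-1.29427962e-01  2.76631034e-01  1.15464768e-04] 0.0016736426097802544
[0.50422348 0.50550363 0.62373471 0.62562839]
crest mid 0.5957220658847837 0.20142779212679213
1616 ((546.141845703125, -173.82095336914062), (86.84043884277344, 245.3238983154297), 9.067420959472656)
edge [-0.16087025  0.47514757] -0.15950367617929456
edge [-0.16626503  0.55955041] -0.16475786962479916
```

```bash
python3 - <<'E'
import cv2
a=cv2.imread('pics/scene0.png')[200:300,110:250]; cv2.imwrite('pics/s0d.png',cv2.resize(a,(784,560),interpolation=cv2.INTER_CUBIC))
E
```

```text
(no output)
```

View pics/s0d.png

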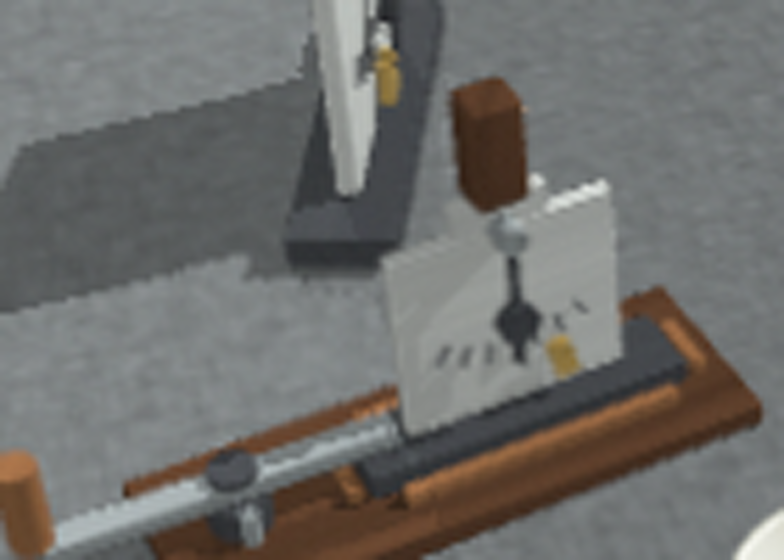

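Holder yaw is about 0.162. The peg is at (0.576,−0.334), the hinge at (0.562,−0.255) and the grip at (0.542,−0.137,0.149). The crest is at (0.600,0.201,0.062) and the riser yaw is −0.13. I'll move over the peg first.

```bash
python3 -m inch '[{"dx":43,"dy":-12},{"dx":43,"dy":-12},{"dx":43,"dy":-12},{"dx":43,"dy":-12},{"dx":43,"dy":-12},{"dx":43,"dy":-12},{"dx":43,"dy":-12},{"dx":43,"dy":-12},{"dx":43,"dy":-12},{"dx":43,"dy":-12}]'
python3 -m inch '[{"rz":-0.14},{"rz":-0.14},{"rz":-0.14},{"rz":-0.14},{"rz":-0.14},{"rz":-0.14},{"rz":-0.14},{"rz":-0.14},{"rz":-0.14},{"rz":-0.14}]'
python3 - <<'E'
from h import *
o=bot.observe(); print(o['position'],o['tool_rot'],o['qpos'].round(2))
k=K('wrist'); im,d=bot.grab_frame('wrist'); save('w1.png',im); np.savez('pics/w1.npz',im=im,d=d)
for t in ['catch_peg','catch_hinge','grip','foot']:
    for r in bot.tip_of('wrist',t)[:2]:
        z={'catch_peg':.062,'catch_hinge':.062,'grip':.15,'foot':.012}[t]
        print(t,np.round(r['centre']),r['score'],at_z('wrist',*r['centre'],z,k).round(4))
E
```

```text
[ 0.2059104  -0.59009443  0.23129905] [3.14158952e+00 2.87572124e-05 3.35764242e-01] [ 1.16  0.52 -0.04  1.6   0.02  1.02 -0.11]schema error: expected keys dx, dy, dz, rx, ry, rz, hand
schema error: expected keys dx, dy, dz, rx, ry, rz, hand
```

View pics/w1.png

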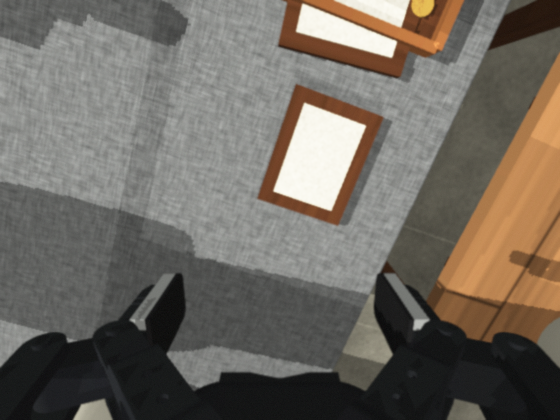

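The calls were refused because every row needs all seven keys. The arm hasn't moved.

```bash
python3 -m inch '[{"dx":43,"dy":-12,"dz":0,"rx":0,"ry":0,"rz":0,"hand":-1},{"dx":43,"dy":-12,"dz":0,"rx":0,"ry":0,"rz":0,"hand":-1},{"dx":43,"dy":-12,"dz":0,"rx":0,"ry":0,"rz":0,"hand":-1},{"dx":43,"dy":-12,"dz":0,"rx":0,"ry":0,"rz":0,"hand":-1},{"dx":43,"dy":-12,"dz":0,"rx":0,"ry":0,"rz":0,"hand":-1},{"dx":43,"dy":-12,"dz":0,"rx":0,"ry":0,"rz":0,"hand":-1},{"dx":43,"dy":-12,"dz":0,"rx":0,"ry":0,"rz":0,"hand":-1},{"dx":43,"dy":-12,"dz":0,"rx":0,"ry":0,"rz":0,"hand":-1},{"dx":43,"dy":-12,"dz":0,"rx":0,"ry":0,"rz":0,"hand":-1},{"dx":43,"dy":-12,"dz":0,"rx":0,"ry":0,"rz":0,"hand":-1}]'
python3 -m inch '[{"dx":0,"dy":0,"dz":0,"rx":0,"ry":0,"rz":-0.14,"hand":-1},{"dx":0,"dy":0,"dz":0,"rx":0,"ry":0,"rz":-0.14,"hand":-1},{"dx":0,"dy":0,"dz":0,"rx":0,"ry":0,"rz":-0.14,"hand":-1},{"dx":0,"dy":0,"dz":0,"rx":0,"ry":0,"rz":-0.14,"hand":-1},{"dx":0,"dy":0,"dz":0,"rx":0,"ry":0,"rz":-0.14,"hand":-1},{"dx":0,"dy":0,"dz":0,"rx":0,"ry":0,"rz":-0.14,"hand":-1},{"dx":0,"dy":0,"dz":0,"rx":0,"ry":0,"rz":-0.14,"hand":-1},{"dx":0,"dy":0,"dz":0,"rx":0,"ry":0,"rz":-0.14,"hand":-1},{"dx":0,"dy":0,"dz":0,"rx":0,"ry":0,"rz":-0.14,"hand":-1},{"dx":0,"dy":0,"dz":0,"rx":0,"ry":0,"rz":-0.14,"hand":-1}]'
cat > look.py <<'E'
from h import *
import sys
n=sys.argv[1]; ts=sys.argv[2:]
o=bot.observe(); print(o['clock'],o['position'].round(4),o['tool_rot'].round(4),o['qpos'].round(2),o['force'].round(2),o['grip_width'])
k=K('wrist'); im,d=bot.grab_frame('wrist'); save(n+'.png',im); np.savez('pics/'+n+'.npz',im=im,d=d)
Z={'catch_peg':.062,'catch_hinge':.062,'grip':.15,'foot':.012,'crest':.062}
for t in ts:
    for r in bot.tip_of('wrist',t)[:2]:
        print(t,np.round(r['centre'],1),round(r['score'],2),at_z('wrist',*r['centre'],Z[t],k).round(4))
E
python3 look.py w2 catch_peg catch_hinge grip foot
```

```text
clock: 3.35
position: [0.5737, -0.3339, 0.2314]
tool_rot: [3.141, -0.0, 0.336]
force: [-0.5, -0.5, 0.2]
grip_width: 0.0852
clock: 4.35
position: [0.5723, -0.3352, 0.2313]
tool_rot: [-3.142, 0.0, 1.741]
force: [-0.5, -0.6, 0.1]
grip_width: 0.0853
4.35 [ 0.5723 -0.3352  0.2313] [-3.1415  0.      1.7414] [ 0.71  0.61 -0.43  1.47  0.27  1.11  0.4 ] [-0.48 -0.6   0.11] 0.08529593398438882
catch_peg [197.4 280.5] 0.82 [ 0.5728 -0.3358  0.062 ]
catch_peg [110.4 285. ] 0.58 [ 0.5628 -0.2545  0.062 ]
catch_hinge [110.  283.4] 0.69 [ 0.5613 -0.2544  0.062 ]
```

View pics/w2.png

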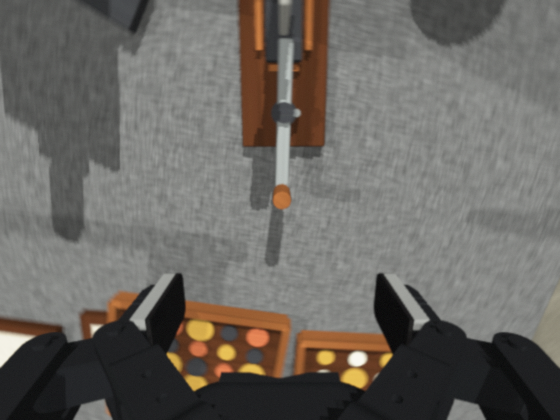

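The wrist view has the peg at (197,281) and the pin at (110,284). Both agree with the triangulation to about 3 mm, so I'll descend and grip lightly.

```bash
python3 -m inch '[{"dx":0,"dy":0,"dz":45,"rx":0,"ry":0,"rz":0,"hand":-1},{"dx":0,"dy":0,"dz":45,"rx":0,"ry":0,"rz":0,"hand":-1},{"dx":0,"dy":0,"dz":45,"rx":0,"ry":0,"rz":0,"hand":-0.2},{"dx":0,"dy":0,"dz":44,"rx":0,"ry":0,"rz":0,"hand":-0.2},{"dx":0,"dy":0,"dz":0,"rx":0,"ry":0,"rz":0,"hand":1},{"dx":0,"dy":0,"dz":0,"rx":0,"ry":0,"rz":0,"hand":1},{"dx":0,"dy":0,"dz":0,"rx":0,"ry":0,"rz":0,"hand":1},{"dx":0,"dy":0,"dz":0,"rx":0,"ry":0,"rz":0,"hand":1},{"dx":0,"dy":0,"dz":0,"rx":0,"ry":0,"rz":0,"hand":1},{"dx":0,"dy":0,"dz":0,"rx":0,"ry":0,"rz":0,"hand":1}]' 20
python3 look.py w3
```

```text
clock: 5.6
position: [0.5736, -0.3356, 0.0545]
tool_rot: [3.139, 0.002, 1.735]
force: [-0.2, 0.9, 9.2]
grip_width: 0.0174
5.6 [ 0.5736 -0.3356  0.0545] [3.1389e+00 2.0000e-03 1.7353e+00] [ 0.67  0.81 -0.37  1.59  0.38  0.8   0.31] [-0.18  0.9   9.16] 0.017423768232122827
```

View pics/w3.png

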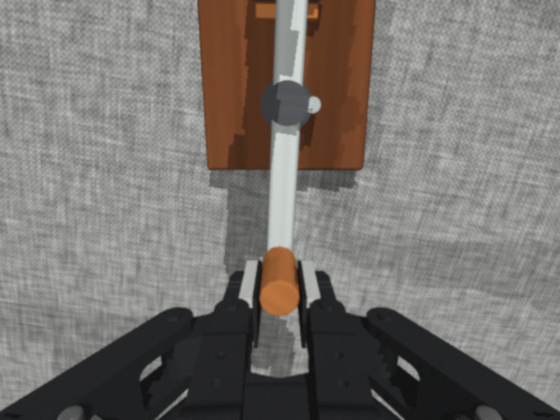

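```bash
python3 -m inch '[{"dx":0,"dy":0,"dz":-3,"rx":0,"ry":0,"rz":0,"hand":1},{"dx":0.7,"dy":-10.4,"dz":0,"rx":0,"ry":0,"rz":0.13,"hand":1},{"dx":0.7,"dy":-10.4,"dz":0,"rx":0,"ry":0,"rz":0.13,"hand":1},{"dx":0.7,"dy":-10.4,"dz":0,"rx":0,"ry":0,"rz":0.13,"hand":1},{"dx":0.7,"dy":-10.4,"dz":0,"rx":0,"ry":0,"rz":0.13,"hand":1},{"dx":0.7,"dy":-10.4,"dz":0,"rx":0,"ry":0,"rz":0.13,"hand":1},{"dx":0.7,"dy":-10.4,"dz":0,"rx":0,"ry":0,"rz":0.13,"hand":1}]'
python3 look.py w4
```

```text
clock: 6.35
position: [0.5138, -0.3187, 0.0554]
tool_rot: [-3.141, -0.003, 0.952]
force: [11.8, 15.3, -15.9]
grip_width: 0.0169
6.35 [ 0.5138 -0.3187  0.0554] [-3.1413 -0.0032  0.952 ] [ 0.58  0.72 -0.18  1.77  0.18  0.67 -0.32] [ 11.79  15.28 -15.88] 0.016854545755429266
```

View pics/w4.png

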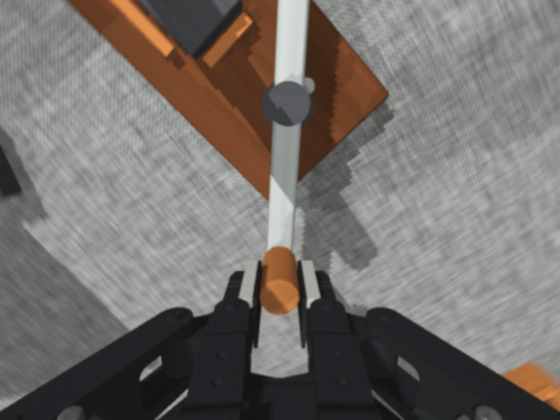

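```bash
python3 -m inch '[{"dx":2,"dy":-10.4,"dz":1.5,"rx":0,"ry":0,"rz":0.13,"hand":1},{"dx":0.9,"dy":-10.4,"dz":0,"rx":0,"ry":0,"rz":0.13,"hand":1},{"dx":0.9,"dy":-10.4,"dz":0,"rx":0,"ry":0,"rz":0.13,"hand":1},{"dx":0.8,"dy":-10.4,"dz":0,"rx":0,"ry":0,"rz":0.13,"hand":1},{"dx":0.7,"dy":-10.4,"dz":0,"rx":0,"ry":0,"rz":0.13,"hand":1}]'
python3 -m inch '[{"dx":0.5,"dy":-6,"dz":0,"rx":0,"ry":0,"rz":0.08,"hand":1},{"dx":0.0,"dy":-2,"dz":0,"rx":0,"ry":0,"rz":0.03,"hand":1},{"dx":0.0,"dy":0,"dz":0,"rx":0,"ry":0,"rz":0.0,"hand":1}]'
python3 look.py w5
```

```text
clock: 6.9
position: [0.4861, -0.2777, 0.0551]
tool_rot: [3.14, -0.004, 0.301]
force: [13.8, 5.4, -4.9]
grip_width: 0.0169
clock: 7.2
position: [0.4843, -0.2696, 0.055]
tool_rot: [3.141, -0.004, 0.196]
force: [7.4, 5.1, 0.1]
grip_width: 0.0172
7.2 [ 0.4843 -0.2696  0.055 ] [ 3.1409 -0.0036  0.1963] [ 0.38  0.66  0.03  1.92 -0.03  0.56 -0.94] [7.45 5.11 0.08] 0.01715833091301503
```

View pics/w5.png

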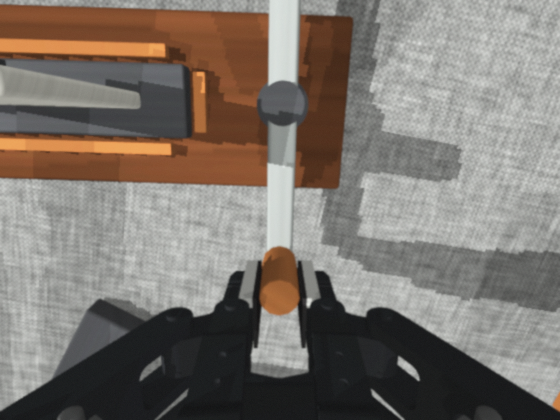

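```bash
python3 -m inch '[{"dx":0.5,"dy":-3,"dz":0,"rx":0,"ry":0,"rz":0.035,"hand":1},{"dx":0.0,"dy":-2,"dz":0,"rx":0,"ry":0,"rz":0,"hand":1},{"dx":0.0,"dy":0,"dz":0,"rx":0,"ry":0,"rz":0.0,"hand":1}]'
python3 look.py w6
```

```text
clock: 7.55
position: [0.484, -0.268, 0.0553]
tool_rot: [3.137, -0.005, 0.16]
force: [9.5, -14.6, -8.9]
grip_width: 0.0167
7.55 [ 0.484  -0.268   0.0553] [ 3.1369 -0.0049  0.1598] [ 0.37  0.66  0.04  1.92 -0.04  0.55 -0.97] [  9.49 -14.59  -8.86] 0.016734546153207432
```

View pics/w6.png

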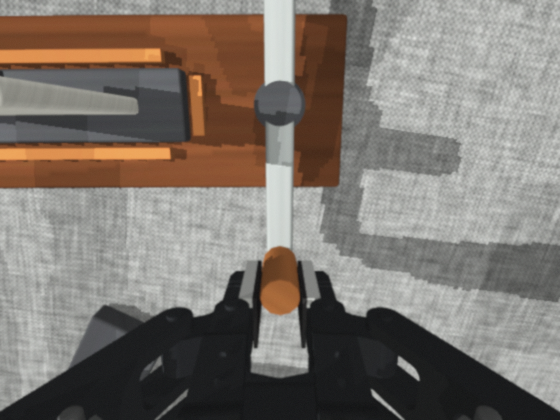

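The catch is at its stop: the side force rose to 15 N and the bar is perpendicular to the holder edges. Next I'll release, rise and move over the gauge.

```bash
python3 -m inch '[{"dx":0,"dy":2,"dz":0,"rx":0,"ry":0,"rz":0,"hand":0},{"dx":0,"dy":0,"dz":0,"rx":0,"ry":0,"rz":0,"hand":-0.3},{"dx":0,"dy":0,"dz":0,"rx":0,"ry":0,"rz":0,"hand":-1},{"dx":0,"dy":0,"dz":0,"rx":0,"ry":0,"rz":0,"hand":-1},{"dx":0,"dy":0,"dz":-45,"rx":0,"ry":0,"rz":0,"hand":-1},{"dx":0,"dy":0,"dz":-45,"rx":0,"ry":0,"rz":0,"hand":-1},{"dx":0,"dy":0,"dz":-45,"rx":0,"ry":0,"rz":0,"hand":-1},{"dx":0,"dy":0,"dz":-45,"rx":0,"ry":0,"rz":0,"hand":-1},{"dx":0,"dy":0,"dz":-20,"rx":0,"ry":0,"rz":0,"hand":-1},{"dx":0,"dy":0,"dz":0,"rx":0,"ry":0,"rz":0,"hand":-1}]'
python3 look.py w7 grip foot catch_peg catch_hinge
```

```text
clock: 8.6
position: [0.4831, -0.2681, 0.2569]
tool_rot: [3.139, -0.004, 0.161]
force: [0.2, 0.7, -0.7]
grip_width: 0.0855
8.6 [ 0.4831 -0.2681  0.2569] [ 3.1391 -0.0042  0.1607] [ 0.35  0.38  0.07  1.77 -0.03  0.99 -0.98] [ 0.21  0.74 -0.75] 0.08548549699776936
grip [105.6 116.8] 0.94 [ 0.546 -0.138  0.15 ]
grip [401.8  96.9] 0.64 [ 0.2668 -0.1237  0.15  ]
foot [113.3 172.4] 0.84 [ 0.543  -0.1359  0.012 ]
foot [285.8 172.9] 0.7 [ 0.3233 -0.1515  0.012 ]
catch_peg [188.9 278.6] 0.76 [ 0.4858 -0.268   0.062 ]
catch_hinge [113.3 282.1] 0.73 [ 0.5619 -0.2591  0.062 ]
```

View pics/w7.png

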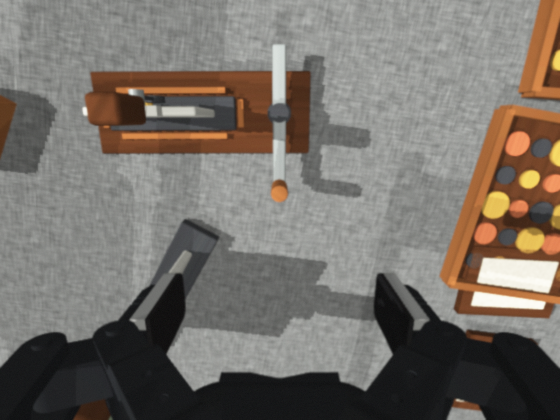

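```bash
python3 -m inch '[{"dx":20,"dy":-30,"dz":0,"rx":0,"ry":0,"rz":0,"hand":-1},{"dx":20,"dy":-30,"dz":0,"rx":0,"ry":0,"rz":0,"hand":-1},{"dx":20,"dy":-30,"dz":0,"rx":0,"ry":0,"rz":0,"hand":-1},{"dx":21,"dy":-30,"dz":0,"rx":0,"ry":0,"rz":0,"hand":-1},{"dx":0,"dy":0,"dz":0,"rx":0,"ry":0,"rz":0,"hand":-1}]'
python3 look.py w8 grip foot
```

```text
clock: 9.35
position: [0.5443, -0.1312, 0.2526]
tool_rot: [-3.139, 0.001, 0.167]
force: [-0.6, -0.8, -0.5]
grip_width: 0.0856
9.35 [ 0.5443 -0.1312  0.2526] [-3.1392e+00  8.0000e-04  1.6700e-01] [ 0.12  0.4   0.02  1.75 -0.01  1.   -1.26] [-0.58 -0.77 -0.52] 0.08556059196699606
grip [219.2 288.1] 0.91 [ 0.5422 -0.1388  0.15  ]
foot [183.9 284.8] 0.78 [ 0.5436 -0.138   0.012 ]
foot [338.8 262. ] 0.64 [ 0.3221 -0.1443  0.012 ]
```

View pics/w8.png

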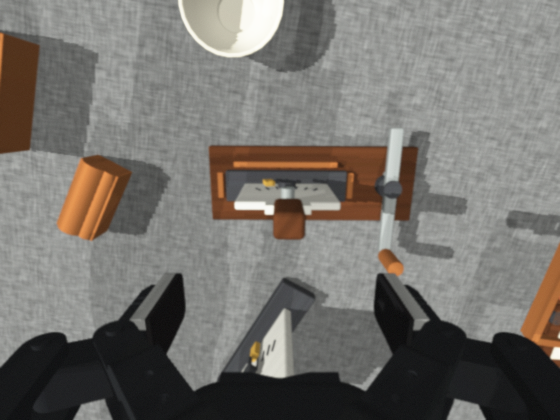

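The wrist view shows the grip at (219,288) with the catch bar clear, and the brass index at (184,268). I'll descend to the grip.

```bash
python3 -m inch '[{"dx":-3,"dy":6.5,"dz":30,"rx":0,"ry":0,"rz":0,"hand":-1},{"dx":0,"dy":0,"dz":30,"rx":0,"ry":0,"rz":0,"hand":-1},{"dx":0,"dy":0,"dz":30,"rx":0,"ry":0,"rz":0,"hand":-1},{"dx":0,"dy":0,"dz":29,"rx":0,"ry":0,"rz":0,"hand":-1},{"dx":0,"dy":0,"dz":0,"rx":0,"ry":0,"rz":0,"hand":-0.2},{"dx":0,"dy":0,"dz":0,"rx":0,"ry":0,"rz":0,"hand":0}]'
python3 look.py w9
```

```text
clock: 10.1
position: [0.5406, -0.1441, 0.1352]
tool_rot: [3.142, 0.001, 0.159]
force: [0.7, -0.1, 1.5]
grip_width: 0.0592
10.1 [ 0.5406 -0.1441  0.1352] [3.1416e+00 8.0000e-04 1.5950e-01] [ 0.14  0.54  0.02  1.86 -0.01  0.74 -1.25] [ 0.68 -0.09  1.55] 0.05920392160939504
```

View pics/w9.png

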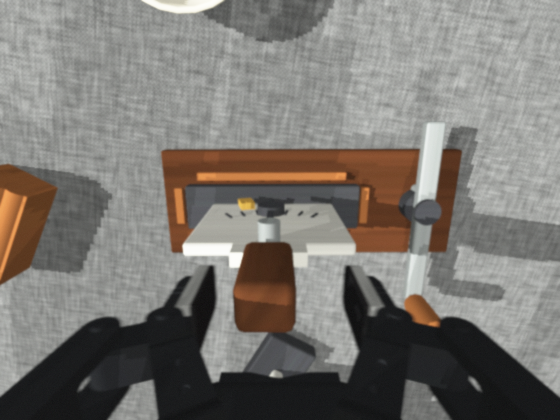

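```bash
python3 -m inch '[{"dx":1,"dy":-6,"dz":1,"rx":0,"ry":0,"rz":0,"hand":0},{"dx":0,"dy":0,"dz":0,"rx":0,"ry":0,"rz":0,"hand":1},{"dx":0,"dy":0,"dz":0,"rx":0,"ry":0,"rz":0,"hand":1},{"dx":0,"dy":0,"dz":0,"rx":0,"ry":0,"rz":0,"hand":1},{"dx":0,"dy":0,"dz":0,"rx":0,"ry":0,"rz":0,"hand":1},{"dx":0,"dy":0,"dz":0,"rx":0,"ry":0,"rz":0,"hand":1},{"dx":0,"dy":0,"dz":0,"rx":0,"ry":0,"rz":0,"hand":1}]' 70
python3 look.py w10
```

```text
clock: 10.85
position: [0.5414, -0.1373, 0.1345]
tool_rot: [3.141, -0.001, 0.16]
force: [0.2, -1.6, 7.5]
grip_width: 0.023
10.85 [ 0.5414 -0.1373  0.1345] [ 3.1412e+00 -1.3000e-03  1.6040e-01] [ 0.13  0.54  0.02  1.87 -0.01  0.73 -1.26] [ 0.25 -1.57  7.49] 0.022972761550062042
```

View pics/w10.png

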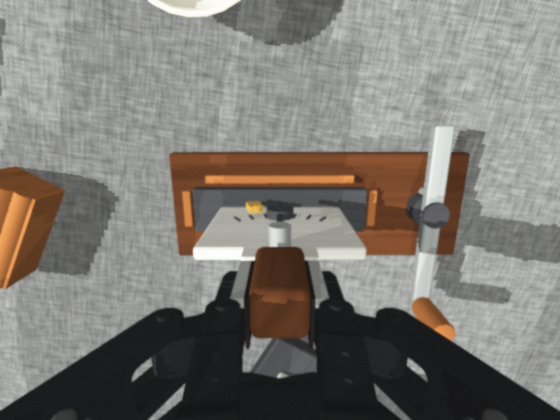

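```bash
python3 -m inch '[{"dx":0,"dy":0,"dz":-15,"rx":0,"ry":0,"rz":0,"hand":1},{"dx":0,"dy":0,"dz":-20,"rx":0,"ry":0,"rz":0,"hand":1},{"dx":0,"dy":0,"dz":-20,"rx":0,"ry":0,"rz":0,"hand":1},{"dx":0,"dy":0,"dz":-20,"rx":0,"ry":0,"rz":0,"hand":1},{"dx":0,"dy":0,"dz":-20,"rx":0,"ry":0,"rz":0.0,"hand":1},{"dx":0,"dy":0,"dz":-15,"rx":0,"ry":0,"rz":0.07,"hand":1},{"dx":0,"dy":0,"dz":0,"rx":0,"ry":0,"rz":0.07,"hand":1},{"dx":0,"dy":0,"dz":0,"rx":0,"ry":0,"rz":0.075,"hand":1},{"dx":0,"dy":0,"dz":0,"rx":0,"ry":0,"rz":0.075,"hand":1},{"dx":0,"dy":0,"dz":0,"rx":0,"ry":0,"rz":0,"hand":1}]'
python3 look.py w11
python3 - <<'E'
from h import *
im,d=bot.grab_frame('scene'); save('s1.png',cv2.resize(im[150:290,130:320],(760,560),interpolation=cv2.INTER_CUBIC))
E
```

```text
clock: 11.9
position: [0.5405, -0.1369, 0.2435]
tool_rot: [3.142, 0.001, -0.131]
force: [0.4, -0.5, -5.7]
grip_width: 0.0234
11.9 [ 0.5405 -0.1369  0.2435] [ 3.1416e+00  1.1000e-03 -1.3050e-01] [ 0.07  0.4   0.09  1.77 -0.04  0.97 -1.52] [ 0.4  -0.48 -5.69] 0.023426279884863347
```

View pics/w11.png

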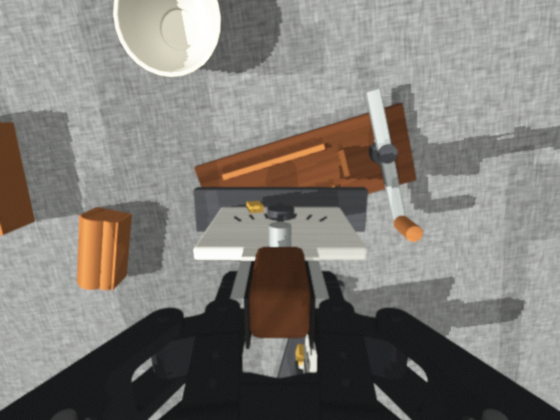

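View pics/s1.png

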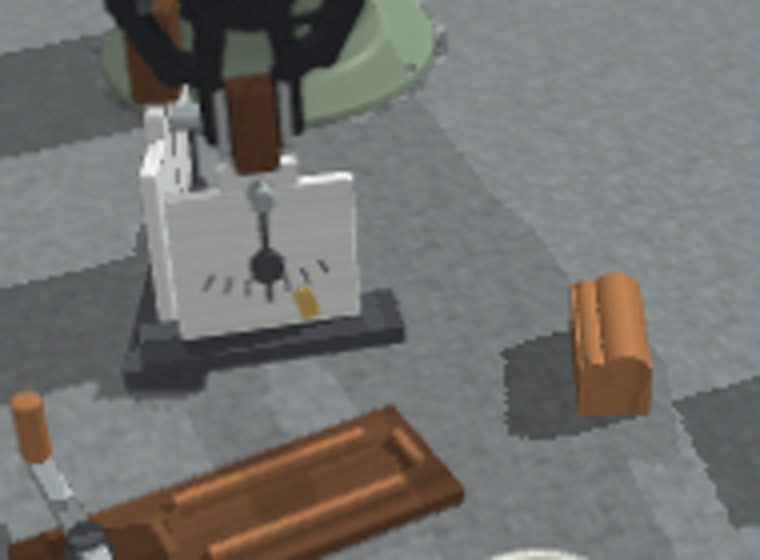

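The gauge is lifted and held at about 5.7 N. Now I'll estimate the index angle from both views.

```bash
cat > idx.py <<'E'
from h import *
import sys
def measure(cams=('scene','wrist'),show=None):
    o=bot.observe(); T=R.from_euler('xyz',o['tool_rot']).as_matrix(); p=o['position']
    # gauge frame = x:tool x, y:-tool y, z:-tool z
    G=T@np.diag([1,-1,-1]); foot=p+T@np.array([0,0,0.1225])
    print('foot est',foot.round(4),'lean',np.arccos(G[2,2]).round(3))
    for cam in cams:
        k=K(cam); im,d=bot.grab_frame(cam)
        hsv=cv2.cvtColor(im,cv2.COLOR_RGB2HSV)
        piv=foot+G@np.array([.008,0,.1])
        for xg in (.006,.010):
            def g(r,c):
                oo,dd=ray(cam,r,c,k); n=G[:,0]; q=foot+n*xg; s=((q-oo)@n)/(dd@n); return G.T@(oo+s*dd-foot)
            m=(hsv[...,0]>18)&(hsv[...,0]<28)&(hsv[...,1]>130)&(hsv[...,2]>100)
            pr=np.array(proj(cam,foot+G@np.array([.008,.02,.035]),k)); rr,cc=np.nonzero(m)
            s=[(r,c) for r,c in zip(rr,cc) if abs(r-pr[0])<35 and abs(c-pr[1])<45]
            pts=np.array([g(r,c) for r,c in s]); 
            if len(pts): 
                q=pts[abs(pts[:,2]-.034)<.03]; c=q.mean(0); print(cam,xg,'index n',len(q),c.round(4),'ang',np.arctan2(c[1],.1-c[2]).round(3),'len',np.hypot(c[1],.1-c[2]).round(4))
            if xg==.01:
                for t in ('index_tip','pointer_tip'):
                    for r in bot.tip_of(cam,t)[:2]:
                        v=g(*r['centre']); print(' ',t,np.round(r['centre'],1),round(r['score'],2),v.round(4),'ang',np.arctan2(v[1],.1-v[2]).round(3))
        print(' pivot px',np.round(proj(cam,piv,k),1))
measure()
E
python3 idx.py
```

```text
foot est [ 0.5406 -0.1369  0.1211] lean 0.001
scene 0.006 index n 22 [0.006  0.0186 0.0282] ang 0.253 len 0.0741
scene 0.01 index n 22 [0.01   0.0181 0.0311] ang 0.257 len 0.0712
  index_tip [232.3 194.8] 0.55 [ 0.01   -0.0073  0.0166] ang -0.088
  index_tip [222.9 205.2] 0.52 [0.01   0.0163 0.0368] ang 0.253
  pointer_tip [221.3 198.6] 0.45 [0.01   0.0029 0.0434] ang 0.051
 pivot px [198.1 194.9]
wrist 0.006 index n 123 [0.006  0.0187 0.017 ] ang 0.222 len 0.0851
wrist 0.01 index n 155 [0.01   0.018  0.0287] ang 0.247 len 0.0735
  index_tip [203.7 253.4] 0.68 [0.01   0.0193 0.021 ] ang 0.24
  index_tip [360.9 294.1] 0.55 [ 0.01   -0.0047  0.1928] ang -3.091
  pointer_tip [205.9 281.9] 0.92 [ 0.01   -0.0028  0.0277] ang -0.039
  pointer_tip [362.3 294.5] 0.47 [ 0.01   -0.0048  0.1933] ang -3.091
 pivot px [243.2 277.9]
```

```bash
python3 -m inch '[{"dx":1.5,"dy":-25,"dz":0,"rx":0,"ry":0,"rz":0,"hand":1},{"dx":1.5,"dy":-38,"dz":0,"rx":0,"ry":0,"rz":0,"hand":1},{"dx":1.5,"dy":-40,"dz":0,"rx":0,"ry":0,"rz":0,"hand":1},{"dx":1.5,"dy":-40,"dz":0,"rx":0,"ry":0,"rz":0,"hand":1},{"dx":1.5,"dy":-40,"dz":0,"rx":0,"ry":0,"rz":0,"hand":1},{"dx":1.5,"dy":-40,"dz":0,"rx":0,"ry":0,"rz":0,"hand":1},{"dx":1.5,"dy":-40,"dz":0,"rx":0,"ry":0,"rz":0,"hand":1},{"dx":1.5,"dy":-35,"dz":0,"rx":0,"ry":0,"rz":0,"hand":1},{"dx":1.5,"dy":-30,"dz":0,"rx":0,"ry":0,"rz":0,"hand":1},{"dx":1.5,"dy":-15,"dz":0,"rx":0,"ry":0,"rz":0,"hand":1}]'
python3 -m inch '[{"dx":0,"dy":0,"dz":0,"rx":0,"ry":0,"rz":0,"hand":1},{"dx":0,"dy":0,"dz":0,"rx":0,"ry":0,"rz":0,"hand":1},{"dx":0,"dy":0,"dz":0,"rx":0,"ry":0,"rz":0,"hand":1}]'
python3 look.py w12 crest
python3 - <<'E'
from h import *
im,d=bot.grab_frame('scene'); save('s2.png',cv2.resize(im[110:290,230:430],(666,600),interpolation=cv2.INTER_CUBIC))
E
```

```text
clock: 13.3
position: [0.5997, 0.2045, 0.2435]
tool_rot: [-3.141, 0.001, -0.126]
force: [-0.6, -0.9, -5.5]
grip_width: 0.0233
clock: 13.6
position: [0.6001, 0.1997, 0.2438]
tool_rot: [3.141, -0.0, -0.131]
force: [-0.1, -0.1, -5.6]
grip_width: 0.0235
13.6 [0.6001 0.1997 0.2438] [ 3.1409 -0.     -0.1306] [-0.43  0.52  0.02  1.57 -0.01  1.05 -2.11] [-0.12 -0.08 -5.62] 0.02347200573685505
crest [269.6 382.9] 0.83 [0.5    0.0965 0.062 ]
crest [195.7 277.2] 0.69 [0.5979 0.2012 0.062 ]
```

View pics/w12.png

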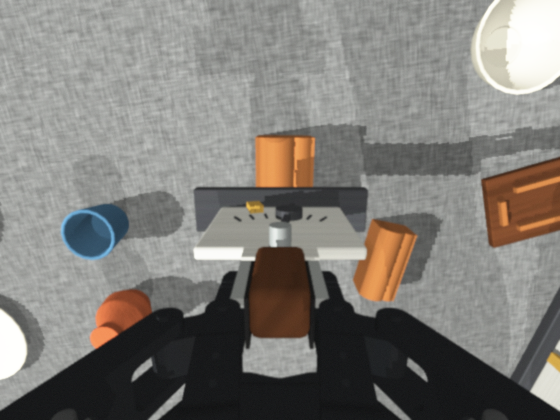

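View pics/s2.png

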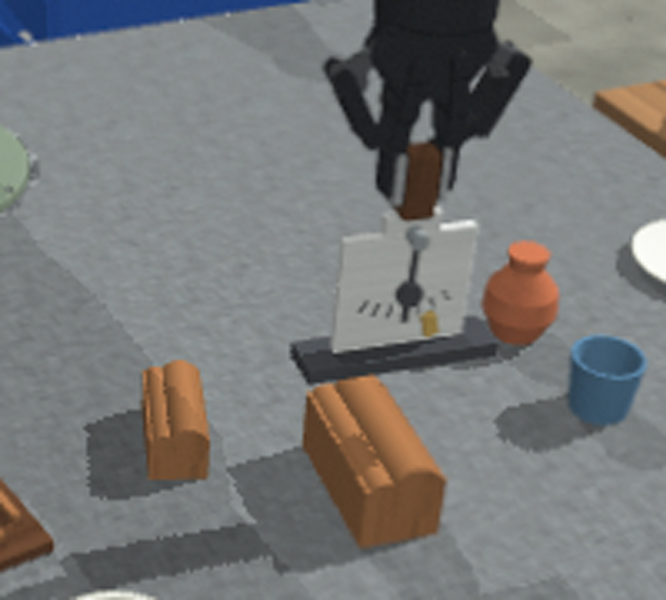

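The wrist view shows the riser edges parallel to the gauge axes. I'll refine the crest middle from this view's depth and then tilt.

```bash
python3 - <<'E'
from h import *
z=np.load('pics/w12.npz'); im,d=z['im'],z['d']; k=K('wrist')
P=[]
for r in range(125,186):
    for c in range(245,325):
        if d[r,c]>0:
            p=at_d('wrist',r,c,d[r,c],k)
            if .035<p[2]<.075: P.append(p)
P=np.array(P); yaw=-.13; ax=np.array([np.cos(yaw),np.sin(yaw)]); ay=np.array([-ax[1],ax[0]])
l=P[:,:2]@ax; s=P[:,:2]@ay; print(len(P),'front l',np.percentile(l,[95,99,100]),'s',np.percentile(s,[0,1,99,100]))
for lo in np.arange(s.min(),s.max(),.004):
    m=(s>=lo)&(s<lo+.004)
    if m.any(): print(round(lo+.002,3),round(np.median(P[m,2]),4),end=' | ')
cm=np.array([.6,.201]); print('\nexpected crest l,s',cm@ax,cm@ay)
E
python3 -m inch '[{"dx":0,"dy":-6,"dz":0.2,"rx":-0.05,"ry":0,"rz":0,"hand":1},{"dx":0,"dy":-6,"dz":0.2,"rx":-0.05,"ry":0,"rz":0,"hand":1},{"dx":0,"dy":-6,"dz":0.2,"rx":-0.05,"ry":0,"rz":0,"hand":1},{"dx":0,"dy":-6,"dz":0.2,"rx":-0.05,"ry":0,"rz":0,"hand":1},{"dx":0,"dy":-6,"dz":0.2,"rx":-0.05,"ry":0,"rz":0,"hand":1},{"dx":0,"dy":0,"dz":0,"rx":0,"ry":0,"rz":0,"hand":1},{"dx":0,"dy":0,"dz":0,"rx":0,"ry":0,"rz":0,"hand":1},{"dx":0,"dy":0,"dz":0,"rx":0,"ry":0,"rz":0,"hand":1}]'
python3 idx.py; python3 look.py w13
```

```text
2841 front l [0.62326647 0.62457365 0.62484217] s [0.23980399 0.24043779 0.29935012 0.29997588]
0.242 0.0508 | 0.246 0.0532 | 0.25 0.0551 | 0.254 0.0558 | 0.258 0.0552 | 0.262 0.0559 | 0.266 0.0593 | 0.27 0.0612 | 0.274 0.0625 | 0.278 0.0629 | 0.282 0.0623 | 0.286 0.0613 | 0.29 0.0592 | 0.294 0.0562 | 0.298 0.0513 | 0.302 0.0504 | 
expected crest l,s 0.5688806735623141 0.27708442620848933
clock: 14.55
position: [0.6041, 0.2294, 0.2402]
tool_rot: [2.893, -0.0, -0.131]
force: [-0.1, -0.6, -6.1]
grip_width: 0.0231
foot est [0.6002 0.1994 0.1215] lean 0.249
scene 0.006 index n 18 [0.006  0.0212 0.0254] ang 0.277 len 0.0776
scene 0.01 index n 18 [0.01   0.0184 0.0277] ang 0.249 len 0.0746
  index_tip [202.9 361.9] 0.59 [0.01   0.0151 0.0442] ang 0.264
  index_tip [212.8 182.3] 0.39 [ 0.01   -0.3789 -0.0137] ang -1.279
  pointer_tip [205.1 363.1] 0.49 [0.01   0.0204 0.0388] ang 0.322
  pointer_tip [208.1 178.7] 0.41 [ 0.01   -0.3878 -0.0032] ang -1.311
 pivot px [180.3 364.3]
wrist 0.006 index n 59 [0.006  0.0219 0.0147] ang 0.251 len 0.0881
wrist 0.01 index n 87 [0.01   0.0204 0.0258] ang 0.269 len 0.0769
  index_tip [329.8 496.4] 0.64 [ 0.01   -0.0683  0.1795] ang -2.432
  index_tip [200.6 258.6] 0.39 [0.01   0.016  0.0118] ang 0.18
  pointer_tip [207.5 261.5] 0.98 [0.01   0.0126 0.0331] ang 0.186
  pointer_tip [329.6 498.9] 0.72 [ 0.01   -0.0691  0.1794] ang -2.425
 pivot px [242.9 278.4]
14.85 [0.6039 0.2302 0.24  ] [ 2.892e+00 -2.000e-04 -1.298e-01] [-0.61  0.63  0.1   1.42  0.15  1.25 -2.29] [-0.57 -0.25 -6.36] 0.023214593313204145
```

View pics/w13.png

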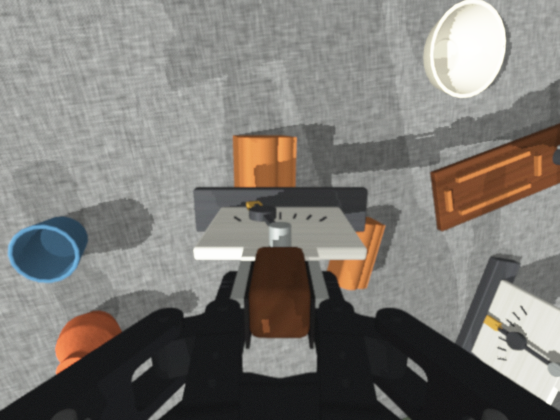

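```bash
python3 - <<'E'
from h import *
a=np.load('pics/w13.npz')['im'][170:265,190:370]; save('w13c.png',cv2.resize(a,(792,418),interpolation=cv2.INTER_CUBIC))
im,d=bot.grab_frame('scene'); save('s3.png',cv2.resize(im[150:250,300:430],(780,600),interpolation=cv2.INTER_CUBIC))
E
```

```text
(no output)
```

View pics/w13c.png

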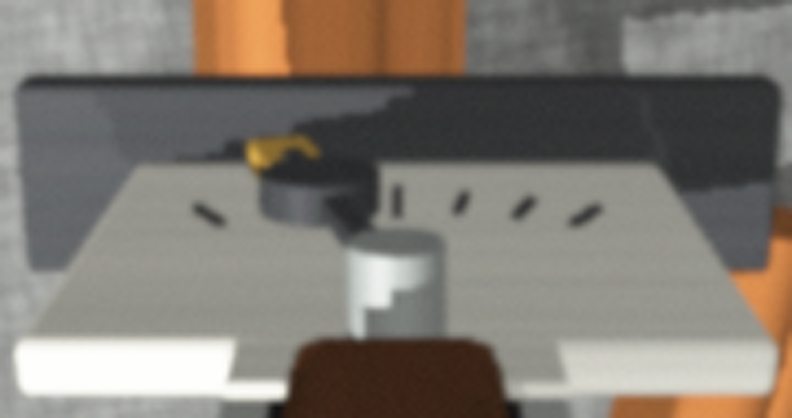

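View pics/s3.png

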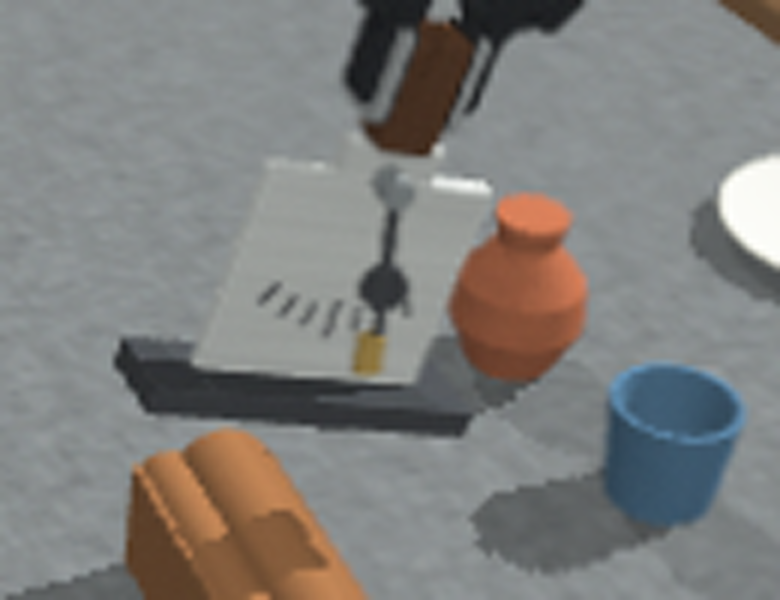

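The pointer line runs onto the brass index in the scene view, at about (370,355) in the crop. My measurement of the index is about 0.255 and the lean is 0.249. I'll lower to just above the crest.

```bash
python3 -m inch '[{"dx":-4,"dy":-11,"dz":10,"rx":-0.005,"ry":0,"rz":0,"hand":1},{"dx":0,"dy":-12,"dz":10,"rx":0,"ry":0,"rz":0,"hand":1},{"dx":0,"dy":0,"dz":10,"rx":0,"ry":0,"rz":0,"hand":1},{"dx":0,"dy":0,"dz":10,"rx":0,"ry":0,"rz":0,"hand":1},{"dx":0,"dy":0,"dz":8,"rx":0,"ry":0,"rz":0,"hand":1},{"dx":0,"dy":0,"dz":0,"rx":0,"ry":0,"rz":0,"hand":1},{"dx":0,"dy":0,"dz":0,"rx":0,"ry":0,"rz":0,"hand":1}]'
python3 idx.py
python3 - <<'E'
from h import *
im,d=bot.grab_frame('scene'); save('s4.png',cv2.resize(im[170:270,290:420],(780,600),interpolation=cv2.INTER_CUBIC))
E
```

```text
clock: 15.65
position: [0.6014, 0.241, 0.1878]
tool_rot: [2.887, -0.0, -0.13]
force: [-0.0, 0.3, -5.6]
grip_width: 0.0234
foot est [0.5974 0.2103 0.0692] lean 0.255
scene 0.006 index n 15 [0.006  0.0203 0.0278] ang 0.274 len 0.075
scene 0.01 index n 15 [0.01   0.0173 0.0304] ang 0.244 len 0.0718
  index_tip [221.1 362.3] 0.45 [0.01   0.0152 0.0416] ang 0.255
  index_tip [209.7 179.1] 0.41 [ 0.01   -0.4088  0.0363] ang -1.416
  pointer_tip [184.  369.4] 0.56 [ 0.01   -0.0059  0.1393] ang -2.994
  pointer_tip [223.7 365.9] 0.46 [0.01   0.0277 0.0352] ang 0.405
 pivot px [198.8 365.1]
wrist 0.006 index n 26 [0.006  0.0229 0.0104] ang 0.251 len 0.0925
wrist 0.01 index n 55 [0.01   0.0208 0.0215] ang 0.259 len 0.0812
  index_tip [344.3 530.5] 0.54 [ 0.01   -0.0741  0.1866] ang -2.434
  index_tip [199.5 256.6] 0.52 [0.01   0.018  0.0077] ang 0.193
  pointer_tip [347.5 537.5] 0.85 [ 0.01   -0.0751  0.188 ] ang -2.435
  pointer_tip [204.9 258. ] 0.71 [0.01   0.0158 0.0252] ang 0.208
 pivot px [242.9 278.4]
```

View pics/s4.png

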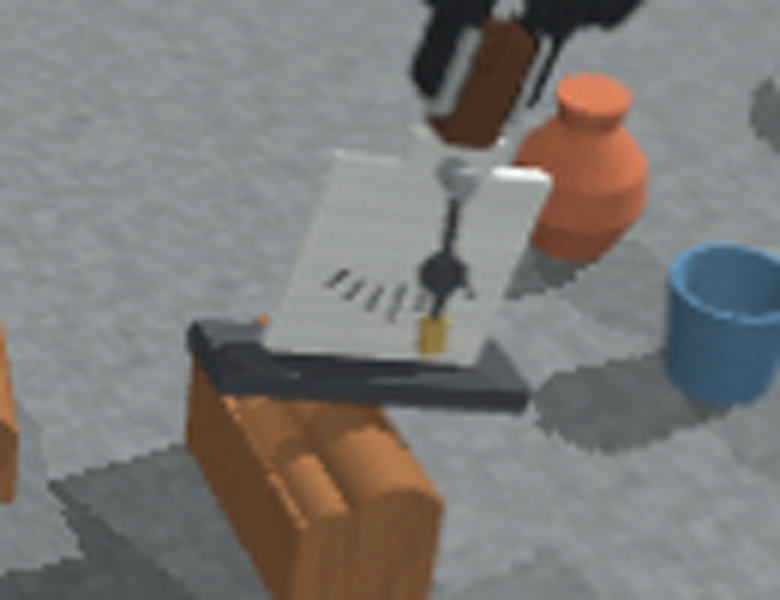

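```bash
S='"dx":0,"dy":0,"rx":0,"ry":0,"rz":0,"hand":1'; python3 -m inch '[{"dx":0,"dy":0,"dz":3,"rx":0,"ry":0,"rz":0,"hand":1},{"dx":0,"dy":0,"dz":2,"rx":0,"ry":0,"rz":0,"hand":1},{"dx":0,"dy":0,"dz":0,"rx":0,"ry":0,"rz":0,"hand":1},{"dx":0,"dy":0,"dz":0,"rx":0,"ry":0,"rz":0,"hand":1}]'
python3 -m inch '[{"dx":0,"dy":0,"dz":1.5,"rx":0,"ry":0,"rz":0,"hand":1},{"dx":0,"dy":0,"dz":0,"rx":0,"ry":0,"rz":0,"hand":1},{"dx":0,"dy":0,"dz":0,"rx":0,"ry":0,"rz":0,"hand":1}]'
python3 -m inch '[{"dx":0,"dy":0,"dz":1,"rx":0,"ry":0,"rz":0,"hand":1},{"dx":0,"dy":0,"dz":0,"rx":0,"ry":0,"rz":0,"hand":1},{"dx":0,"dy":0,"dz":0,"rx":0,"ry":0,"rz":0,"hand":1}]'
```

```text
clock: 16.4
position: [0.601, 0.2399, 0.1827]
tool_rot: [2.886, 0.0, -0.129]
force: [-0.4, 0.4, -6.0]
grip_width: 0.0232
clock: 16.7
position: [0.6009, 0.2396, 0.1813]
tool_rot: [2.887, 0.0, -0.129]
force: [0.1, 0.0, -5.5]
grip_width: 0.023
clock: 17.0
position: [0.6009, 0.2393, 0.1803]
tool_rot: [2.887, 0.0, -0.129]
force: [0.8, 0.4, -5.1]
grip_width: 0.0232
```

```bash
python3 -m inch '[{"dx":0,"dy":0,"dz":1,"rx":0,"ry":0,"rz":0,"hand":1},{"dx":0,"dy":0,"dz":0,"rx":0,"ry":0,"rz":0,"hand":1},{"dx":0,"dy":0,"dz":0,"rx":0,"ry":0,"rz":0,"hand":1},{"dx":0,"dy":0,"dz":0,"rx":0,"ry":0,"rz":0,"hand":1}]'
python3 -m inch '[{"dx":0,"dy":0,"dz":0.7,"rx":0,"ry":0,"rz":0,"hand":1},{"dx":0,"dy":0,"dz":0,"rx":0,"ry":0,"rz":0,"hand":1},{"dx":0,"dy":0,"dz":0,"rx":0,"ry":0,"rz":0,"hand":1},{"dx":0,"dy":0,"dz":0,"rx":0,"ry":0,"rz":0,"hand":1}]'
```

```text
clock: 17.4
position: [0.601, 0.2392, 0.1796]
tool_rot: [2.887, -0.0, -0.129]
force: [-0.4, 1.4, 0.5]
grip_width: 0.0231
clock: 17.8
position: [0.6012, 0.2392, 0.1796]
tool_rot: [2.887, -0.001, -0.129]
force: [-1.4, 1.8, 8.4]
grip_width: 0.0229
```

The foot bears on the crest with about 14 N, so I'll ease off slightly, let the pointer settle and look.

```bash
python3 -m inch '[{"dx":0,"dy":0,"dz":-0.5,"rx":0,"ry":0,"rz":0,"hand":1},{"dx":0,"dy":0,"dz":0,"rx":0,"ry":0,"rz":0,"hand":1},{"dx":0,"dy":0,"dz":0,"rx":0,"ry":0,"rz":0,"hand":1},{"dx":0,"dy":0,"dz":0,"rx":0,"ry":0,"rz":0,"hand":1},{"dx":0,"dy":0,"dz":0,"rx":0,"ry":0,"rz":0,"hand":1},{"dx":0,"dy":0,"dz":0,"rx":0,"ry":0,"rz":0,"hand":1},{"dx":0,"dy":0,"dz":0,"rx":0,"ry":0,"rz":0,"hand":1},{"dx":0,"dy":0,"dz":0,"rx":0,"ry":0,"rz":0,"hand":1},{"dx":0,"dy":0,"dz":0,"rx":0,"ry":0,"rz":0,"hand":1},{"dx":0,"dy":0,"dz":0,"rx":0,"ry":0,"rz":0,"hand":1}]'
python3 idx.py; python3 look.py w14
python3 - <<'E'
from h import *
a=np.load('pics/w14.npz')['im'][170:265,190:370]; save('w14c.png',cv2.resize(a,(792,418),interpolation=cv2.INTER_CUBIC))
im,d=bot.grab_frame('scene'); save('s5.png',cv2.resize(im[170:270,290:420],(780,600),interpolation=cv2.INTER_CUBIC))
o=bot.observe();T=R.from_euler('xyz',o['tool_rot']).as_matrix();G=T@np.diag([1,-1,-1]);foot=o['position']+T@np.array([0,0,.1225])
# predicted pixels: pointer for reading lean; index at angles, for each camera
k=K('scene')
for x,a,r in [(.008,.255,.066),(.008,.255,.08),(.014,.255,.063),(.014,.255,.04),(.014,0,0)]:
    p=foot+G@np.array([x,r*np.sin(a),.1-r*np.cos(a)]); q=proj('scene',p,k); print(x,a,r,'s5 crop px',np.round([(q[1]-290)*6,(q[0]-170)*6]))
E
```

```text
clock: 18.8
position: [0.6011, 0.2392, 0.1796]
tool_rot: [2.887, -0.001, -0.129]
force: [-0.2, 2.5, 6.2]
grip_width: 0.0234
foot est [0.5972 0.2086 0.0611] lean 0.254
scene 0.006 index n 14 [0.006  0.02   0.0273] ang 0.268 len 0.0754
scene 0.01 index n 14 [0.01   0.017  0.0299] ang 0.238 len 0.0721
  index_tip [213.4 181. ] 0.6 [ 0.01   -0.4041  0.0365] ang -1.415
  index_tip [224.1 359.8] 0.41 [0.01   0.0115 0.0412] ang 0.193
  pointer_tip [210.5 179.1] 0.45 [ 0.01   -0.409   0.0431] ang -1.432
  pointer_tip [224.7 363.3] 0.41 [0.01   0.0215 0.0403] ang 0.345
 pivot px [202. 364.]
wrist 0.006 index n 39 [0.006  0.0226 0.0121] ang 0.252 len 0.0908
wrist 0.01 index n 66 [0.01   0.0208 0.0232] ang 0.264 len 0.0796
  index_tip [201.6 256.7] 0.54 [0.01   0.0171 0.0146] ang 0.198
  index_tip [352.7 536.5] 0.49 [ 0.01   -0.0734  0.1897] ang -2.456
  pointer_tip [209.3 255.6] 0.87 [0.01   0.0164 0.0377] ang 0.257
  pointer_tip [350.6 539.2] 0.73 [ 0.01   -0.0748  0.1889] ang -2.442
 pivot px [243.2 277.8]
19.1 [0.6011 0.2392 0.1796] [ 2.8871e+00 -6.0000e-04 -1.2920e-01] [-0.63  0.69  0.09  1.47  0.15  1.15 -2.32] [-1.29  2.18  6.49] 0.02302167161507995
0.008 0.255 0.066 s5 crop px [423. 333.]
0.008 0.255 0.08 s5 crop px [419. 362.]
0.014 0.255 0.063 s5 crop px [431. 336.]
0.014 0.255 0.04 s5 crop px [438. 287.]
0.014 0 0 s5 crop px [451. 200.]
```

View pics/w14c.png

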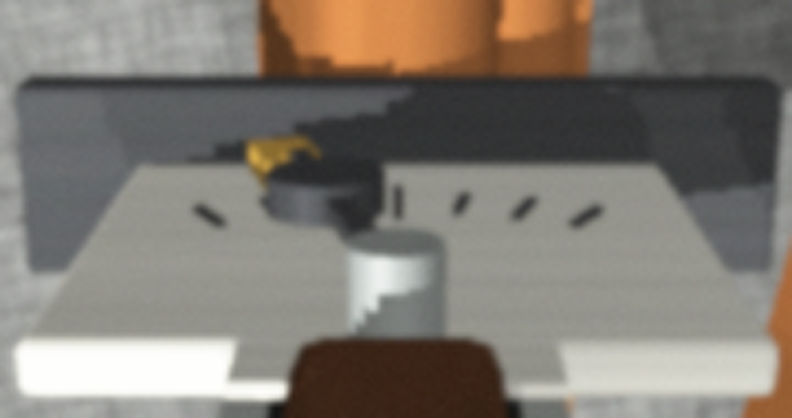

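View pics/s5.png

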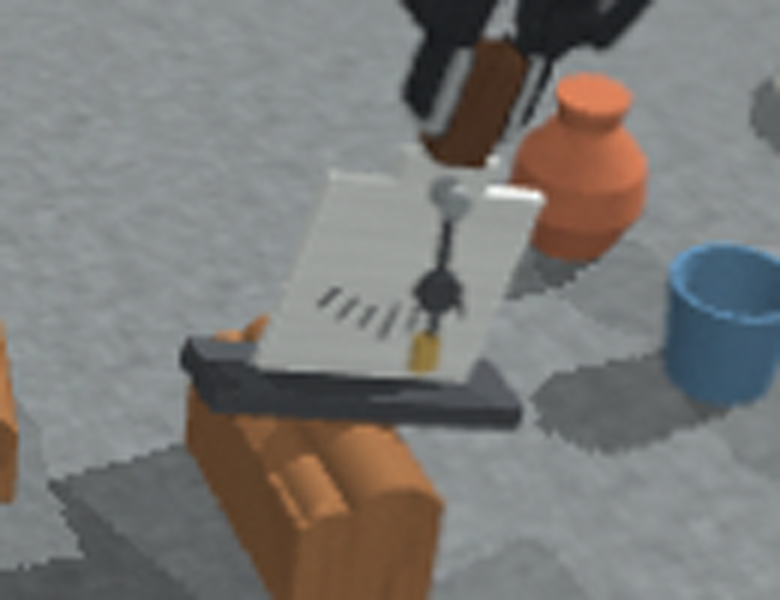

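```bash
python3 - <<'E'
from h import *
k=K('wrist'); o=bot.observe();T=R.from_euler('xyz',o['tool_rot']).as_matrix();G=T@np.diag([1,-1,-1]);foot=o['position']+T@np.array([0,0,.1225])
# camera is fixed to tool, so same G/foot used with older pictures
for n in ('w10','w11','w12','w13','w14'):
    z=np.load('pics/%s.npz'%n); im,d=z['im'],z['d']; hsv=cv2.cvtColor(im,cv2.COLOR_RGB2HSV)
    m=(hsv[...,0]>18)&(hsv[...,0]<28)&(hsv[...,1]>130)&(hsv[...,2]>90)
    m[:190]=0;m[225:]=0;m[:,:235]=0;m[:,325:]=0
    g=np.array([G.T@(at_d('wrist',r,c,d[r,c],k)-foot) for r,c in zip(*np.nonzero(m)) if d[r,c]>0])
    c=np.median(g,0); print(n,'index',len(g),c.round(4),'y range',g[:,1].min().round(4),g[:,1].max().round(4),'ang',np.arctan2(c[1],.1-c[2]).round(3),np.median(np.arctan2(g[:,1],.1-g[:,2])).round(3))
    m=(hsv[...,2]<62); m[:198]=0;m[225:]=0;m[:,:245]=0;m[:,310:]=0
    g=np.array([G.T@(at_d('wrist',r,c,d[r,c],k)-foot) for r,c in zip(*np.nonzero(m)) if d[r,c]>0])
    g=g[(g[:,0]>.010)&(g[:,2]>.03)]
    if len(g): print('   pointer',len(g),np.median(g,0).round(4),'ymid',((g[:,1].min()+g[:,1].max())/2).round(4),'ang',np.arctan2((g[:,1].min()+g[:,1].max())/2,.1-np.median(g[:,2])).round(3))
E
```

```text
w10 index 153 [0.0116 0.0181 0.036 ] y range 0.0118 0.0249 ang 0.275 0.271
   pointer 227 [ 0.0165 -0.0026  0.0622] ymid -0.0016 ang -0.041
w11 index 151 [0.0118 0.0176 0.0358] y range 0.0118 0.026 ang 0.268 0.264
   pointer 239 [ 0.0164 -0.0031  0.0625] ymid -0.0019 ang -0.051
w12 index 151 [0.0117 0.0176 0.0359] y range 0.0118 0.026 ang 0.268 0.265
   pointer 287 [ 0.0163 -0.0083  0.0641] ymid -0.0073 ang -0.201
w13 index 62 [0.012  0.0204 0.0274] y range 0.0129 0.0261 ang 0.274 0.284
   pointer 221 [0.0165 0.0069 0.0639] ymid 0.0105 ang 0.283
w14 index 66 [0.0118 0.0204 0.0288] y range 0.0146 0.026 ang 0.28 0.289
   pointer 218 [0.0164 0.0061 0.0636] ymid 0.0092 ang 0.248
```

```bash
python3 - <<'E'
from h import *
k=K('wrist'); o=bot.observe();T=R.from_euler('xyz',o['tool_rot']).as_matrix();G=T@np.diag([1,-1,-1]);foot=o['position']+T@np.array([0,0,.1225])
z=np.load('pics/w10.npz'); im,d=z['im'],z['d']
save('w10c.png',cv2.resize(im[185:265,190:370],(792,352),interpolation=cv2.INTER_CUBIC))
z=np.load('pics/w14.npz'); d=z['d']
for c,r in [(397,200),(461,203),(525,208),(587,215),(208,215),(397,240),(20,365),(775,365)]:
    C=190+c/4.4; Rr=170+r/4.4; dd=d[int(round(Rr)),int(round(C))]
    g=G.T@(at_d('wrist',Rr,C,dd,k)-foot); print((c,r),g.round(4),np.arctan2(g[1]+.0015,.1-g[2]).round(3))
E
```

```text
(397, 200) [ 0.0062 -0.0015  0.0406] -0.0
(461, 203) [ 0.0063 -0.012   0.0426] -0.18
(525, 208) [ 0.0066 -0.022   0.0465] -0.367
(587, 215) [ 0.0069 -0.0314  0.0514] -0.55
(208, 215) [0.0064 0.0285 0.0496] 0.537
(397, 240) [ 0.0191 -0.0013  0.1011] 2.923
(20, 365) [0.002  0.0462 0.0995] 1.561
(775, 365) [ 0.0025 -0.0486  0.1006] -1.585
```

View pics/w10c.png

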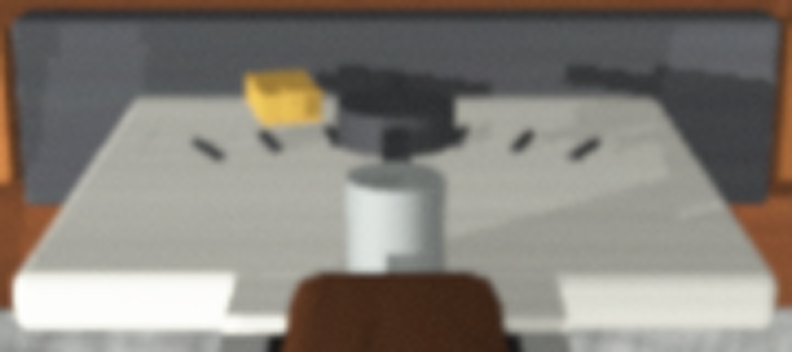

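The estimates put the index between 0.255 and 0.285 and the lean is 0.254. I'll rock about 0.016 further about the foot to centre it.

```bash
python3 -m inch '[{"dx":0,"dy":-1,"dz":0,"rx":-0.008,"ry":0,"rz":0,"hand":1},{"dx":0,"dy":-1,"dz":-0.2,"rx":-0.008,"ry":0,"rz":0,"hand":1},{"dx":0,"dy":0,"dz":0,"rx":0,"ry":0,"rz":0,"hand":1},{"dx":0,"dy":0,"dz":0,"rx":0,"ry":0,"rz":0,"hand":1},{"dx":0,"dy":0,"dz":0,"rx":0,"ry":0,"rz":0,"hand":1},{"dx":0,"dy":0,"dz":0,"rx":0,"ry":0,"rz":0,"hand":1},{"dx":0,"dy":0,"dz":0,"rx":0,"ry":0,"rz":0,"hand":1},{"dx":0,"dy":0,"dz":0,"rx":0,"ry":0,"rz":0,"hand":1},{"dx":0,"dy":0,"dz":0,"rx":0,"ry":0,"rz":0,"hand":1},{"dx":0,"dy":0,"dz":0,"rx":0,"ry":0,"rz":0,"hand":1}]'
python3 -m inch '[{"dx":0,"dy":0,"dz":0,"rx":0,"ry":0,"rz":0,"hand":1},{"dx":0,"dy":0,"dz":0,"rx":0,"ry":0,"rz":0,"hand":1},{"dx":0,"dy":0,"dz":0,"rx":0,"ry":0,"rz":0,"hand":1},{"dx":0,"dy":0,"dz":0,"rx":0,"ry":0,"rz":0,"hand":1},{"dx":0,"dy":0,"dz":0,"rx":0,"ry":0,"rz":0,"hand":1},{"dx":0,"dy":0,"dz":0,"rx":0,"ry":0,"rz":0,"hand":1},{"dx":0,"dy":0,"dz":0,"rx":0,"ry":0,"rz":0,"hand":1},{"dx":0,"dy":0,"dz":0,"rx":0,"ry":0,"rz":0,"hand":1},{"dx":0,"dy":0,"dz":0,"rx":0,"ry":0,"rz":0,"hand":1},{"dx":0,"dy":0,"dz":0,"rx":0,"ry":0,"rz":0,"hand":1}]'
python3 look.py w15
python3 - <<'E'
from h import *
im,d=bot.grab_frame('scene'); save('s6.png',cv2.resize(im[170:270,290:420],(780,600),interpolation=cv2.INTER_CUBIC)); save('s6f.png',im)
o=bot.observe();T=R.from_euler('xyz',o['tool_rot']).as_matrix();print('foot',(o['position']+T@np.array([0,.0014,.1225])).round(4),o['tool_rot'])
E
```

```text
clock: 20.2
position: [0.6013, 0.2412, 0.1791]
tool_rot: [2.871, -0.0, -0.129]
force: [0.5, 1.8, 6.3]
grip_width: 0.0231
clock: 21.2
position: [0.6013, 0.2412, 0.1791]
tool_rot: [2.871, -0.0, -0.129]
force: [-0.3, 2.4, 6.0]
grip_width: 0.0233
21.2 [0.6013 0.2412 0.1791] [ 2.8706e+00 -4.0000e-04 -1.2900e-01] [-0.64  0.7   0.1   1.46  0.16  1.16 -2.33] [-0.25  2.45  6.05] 0.02326954000809648
foot [0.597  0.2073 0.0614] [ 2.87061451e+00 -4.31762755e-04 -1.29024220e-01]
```

View pics/s6.png

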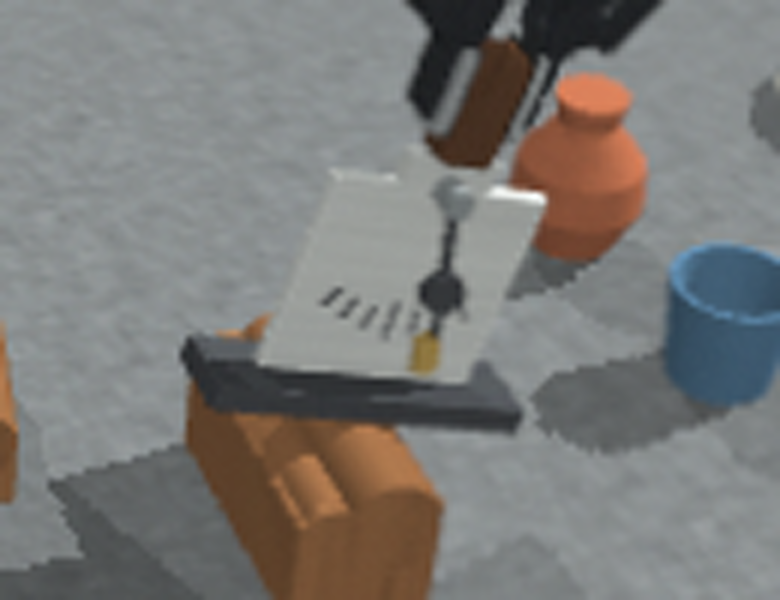

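View pics/s6f.png

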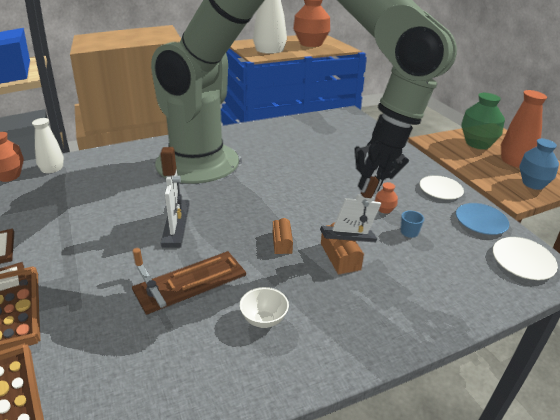

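The extrapolated pointer line meets the index centre at (425,353) in the crop once parallax is allowed for. Everything is still and the catch is open, so I'm handing it in.

```bash
python3 -c "
from workcell import bot
print(bot.job_done()); o=bot.observe(); print(o['clock'],o['force'],o['position'])"
```

```text
the job is handed in; nothing more can be done
None
the job is handed in; nothing more can be done
```

I turned the catch to its open stop, lifted the smaller gauge by its grip and set its foot on the larger riser's crest. I rocked it until the pointer stood over the brass index and handed the job in at about 21 s. No verdict was reported.

**Last checks:**
- **Catch:** it was against its stop, with the bar square to the holder, and still looked open in the last scene picture.
- **Grip:** the fingers held at 23 mm opening, set to 70 N.
- **Foot:** its centre was at about (0.597, 0.207, 0.061), roughly 5 mm from the crest middle as measured. It bore on the riser with about 12 N (6 N upward reading plus the 5.7 N weight).
- **Lean and pointer:** the lean was 0.271 rad, and the pointer had 2 s to settle. In the last scene picture the pointer line fell on the index centre, allowing for parallax.
- **Pottery:** I moved nothing near the bowl, vase or teacup, and they looked unmoved in the last scene picture.

**What disagreed:** my estimates of the index angle from the different views ranged from about 0.24 to 0.29 rad, so I aimed for the middle. That is inside the 0.07 rad tolerance. The network's pointer and index tip points were noisy and sometimes landed on the larger gauge, so I relied on brass colour, depth and the pictures instead. The first two move calls were refused for missing keys, and the arm did not move then.

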